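# Change over a burn-in drawer and start the run

## Robot

A 6-joint arm with a two-finger parallel gripper is mounted at the origin on the work surface. World frame = base frame: x ahead of the robot, y to its left, z up, the work surface at z = 0. Lengths are in m, angles in rad, forces in N, time in s.
With the tool pointing down it reaches from about 0.275 to 0.75 m from the base axis. Payload 10.2 kg.
Tool frame: the origin (TCP) lies on the mounting face of the last link; the fingertips stand 173 mm ahead of it and the grasp point (between the pads) lies 155 mm ahead of it; x points along the fingers, z is the direction in which the jaws open and shut, and the axes are right-handed (so a half turn about x gives the same grasp; the last joint's range is limited). The gripper opens to 85 mm and grips with 20 to 120 N. Pads are 22 mm wide; open, the fingers measure 114 mm over their backs; the gripper's body (76 mm by 85 mm) begins 54 mm behind the grasp point. The pads swing forward as they close: fully open they stand 13 mm farther back than shut.
Start: joints at [-1.371, 0.313, 1.498, -0, 1.331, -0.223], TCP at [0.215, -0.479, 0.405] pointing down, gripper open.
Joint ranges: [-2.94, 2.94], [-0.97, 2.17], [0.19, 2.56], [-1.23, 4.37], [0.02, 3.11], [-2.88, 2.88]. Speed limits (rad/s): [2.39, 2.39, 3.01, 3.14, 3.14, 3.14].

## Interface

Orientations are given as a unit quaternion [w, x, y, z].
In Python, from station import manip, camera, camera_model gives the robot as it stands.
- The arm moves only by the tool send_rows, never from a script. Its argument "targets" is a list of rows, each an object of numbers: "jaw": the finger opening in mm, from 0 to 85.4; "tx", "ty", "tz": the shift along the tool's x, y, z in mm; "ax", "ay", "az": the turn, a rotation vector about the tool's x, y, z in degrees. In form: [{"jaw": .., "tx": .., "ty": .., "tz": .., "ax": .., "ay": .., "az": ..}, ...]. A call has 1 to 12 rows; each row shifts and turns the commanded pose from where the row before left it, along the tool's axes as they then stand; what a row does not reach is not made up. A row lasts 1/8 s, in which the tool goes at most 62.5 mm and 10.7 degrees, less where a joint would pass 70% of its speed; a pose out of reach is approached as far as the arm can. A call with a gripper value outside its range is refused whole. The fingers move at their own pace and stop on an object; "force" is the grip in N (left out, the last holds). Time passes only in rows, so rows that do not move let the fingers close. It gives the time, the measured TCP pose, the force and the opening at its end, in the units of the state.
- manip.read_state(): the state, without advancing time (a new reading comes with each control period).
- camera(name): name is "scene" or "top" or "wrist"; returns (picture, depth): 420x560x3 uint8, red, green, blue; 420x560 float32, m along the optical axis (not along the pixel's ray), 0 where there is no reading.
- camera_model(name): a dict with "intrinsics" (3x3 intrinsics, pixels), "k1" (the pictures are not rectified: a ray, as slopes to the right and down, at radius r is drawn at 1 + k1 r^2 times it, then the intrinsics apply), "R" (3x3) and "t" (3): a world point X has camera coordinates R X + t. Camera axes: x right, y down, z forward; pixel columns grow to the right and rows downward; lengths in m; the calibration is good to about 2 mm. A picture is of the moment at which its call begins: read the wrist's pose just before it. camera_model takes no time and is no camera call; for the wrist camera it gives the pose at the moment of the call.
- manip.sign_off(): hands the job in, once; it reports no verdict.
The state is a dict: "time_s": time; "joint_positions": joint angles; "qvel": joint speeds; "joint_torque": joint torques, N m; "ee_pos": TCP position; "tool_rot": TCP orientation; "contact_force": force on the tool from outside, world axes, zero at the start; "moment": the same for the moment, N m; "grip_width": finger opening in m.
Only numpy, scipy, OpenCV 4.12 (cv2) and the standard library are available. Lean on these libraries where they do the work, as an engineer would, in place of code of your own. Each camera call takes 0.05 s, during which the arm holds its last target.

## Task

Start the next burn-in run: lift the finished modules (green sticker) out of the tester's drawer and lay them flat in the black tray, lay every untested module from the orange board flat in a bay of its own, push the drawer fully home, and only then turn the start switch clockwise to its stop and let it spring back. The modules are fragile: grip them gently (no more than about 30 N), set them down without dropping them, and leave the other things on the bench where they are.

Things in the scene. Friction and masses are not known exactly. Their poses are not given: they have to be found in the camera images.
- new1: untested power module, loose, 200 g, on the orange board: green circuit board 100 mm (x) by 58 mm (y), 8 mm thick, black finned heat sink in its middle 44 mm (x) by 28 mm (y), top 50 mm above the underside. Yellow transformer at the +x end (34 mm wide, top 24 mm up), green terminal block at the -x end (top 21 mm up). Origin: centre of underside, z up. Best held across the heat sink's 28 mm
- new2: same as new1. All modules are fragile: grip with 30 N or less (a run fails when the two fingers together press on one with over 90 N, impact of closing included) and never let one move faster than 1.0 m/s (a fall of some 5 cm). One of the four untested modules may be absent (None from the start)
- new3: same as new1. The orange board under these modules is fixed, 270 by 250 mm, 5 mm thick
- new4: same as new1
- done1: finished module: same shape, size and fragility as new1, but with a bright green round sticker (25 mm) on top of the heat sink; it starts in one of the drawer's bays, its x along the bay's x; one or two of the three finished modules are present
- done2: same as done1
- done3: same as done1
- tester: burn-in tester, fixed: cream case 230 mm deep (x), 350 mm wide (y), 115 mm high, with one drawer that slides out of its front (-x) face. Origin: centre of its underside, x pointing to its back, z up
- drawer (a joint): how far the drawer is out: 0 fully home, 0.15 m fully out (about where it starts). It slides along the tester's x (pushing it in is +x), stays where it is left, about 3 N of friction. Its grey front panel is 346 mm wide and 12 mm thick, top 100 mm above the table
- handle (a point): middle of the drawer's handle: a round steel bar 12 mm thick, 140 mm long, along the tester's y, 82 mm above the table; the drawer's front panel begins 35 mm behind it (towards +x)
- bay0 (a point): centre of the floor of the drawer's first bay, 30 mm above the table; axes as the tester's. Four bays side by side along y, 74 mm apart, each 114 mm (x) by 70 mm (y) inside, open above, walls 16 mm high and 4 mm thick (the front wall is the front panel, 70 mm above the floor). A module lies in it lengthwise, either way round, with about 6 mm to spare all round
- bay1 (a point): the same for bay 2 (+y from the one before)
- bay2 (a point): the same for bay 3 (+y from the one before)
- bay3 (a point): the same for bay 4 (+y from the one before)
- out_tray: black open tray for finished modules, fixed: 136 mm (x) by 216 mm (y) outside, walls 5 mm thick and 16 mm high, floor 5 mm thick. Origin: centre of its underside. Two modules lie in it side by side in y, 100 mm apart, each with its length along the tray's x
- start_switch (a joint): angle of the spring-return start switch: 0 at rest, 1.2 rad at its stop; grows as it is turned clockwise seen from above. Its spring takes 0.05 Nm to leave rest and 0.17 Nm at the stop, and brings it back to 0 when let go. On the box a white mark shows the rest, a green one the stop
- switch_grip (a point): on the switch's vertical axis, at the middle of its black bar grip, 78 mm above the table. The bar is 50 mm along this frame's x, 14 mm thick (y), from 62 to 90 mm above the table; this frame turns with it. The switch stands in the middle of a fixed grey box, 120 by 100 by 50 mm high
- solder_reel: bystander, leave it alone: solder reel standing on end, 62 mm across, 50 mm high
- screw_dish: bystander, leave it alone: small teal dish, 84 mm across, 22 mm high
- flux_bottle: bystander, leave it alone: small bottle, 40 mm across, 85 mm high
- screwdriver: bystander, leave it alone: blue-handled screwdriver, 170 mm long, lying
- board_brush: bystander, leave it alone: wooden-handled brush, lying
- side_cutters: bystander, leave it alone: side cutters with red grips, 110 mm long, lying

How it is judged:
On the way, in this order (a step that is already met when the one before it is completed fails the run):
1. every finished module lies in the black tray and every untested module in a bay, with the drawer still open (angle between each of new1, new2, new3, new4, done1, done2, done3's own z axis and vertical below 0.12 rad and x of new1 in the frame of bay0 between -0.02 and 0.02 m and y of new1 in the frame of bay0 between -0.02 and 0.242 m and z of new1 in the frame of bay0 between -0.004 and 0.008 m and x of new2 in the frame of bay0 between -0.02 and 0.02 m and y of new2 in the frame of bay0 between -0.02 and 0.242 m and z of new2 in the frame of bay0 between -0.004 and 0.008 m and x of new3 in the frame of bay0 between -0.02 and 0.02 m and y of new3 in the frame of bay0 between -0.02 and 0.242 m and z of new3 in the frame of bay0 between -0.004 and 0.008 m and x of new4 in the frame of bay0 between -0.02 and 0.02 m and y of new4 in the frame of bay0 between -0.02 and 0.242 m and z of new4 in the frame of bay0 between -0.004 and 0.008 m and x of done1 in the frame of out_tray between -0.04 and 0.04 m and y of done1 in the frame of out_tray between -0.085 and 0.085 m and z of done1 in the frame of out_tray between 0 and 0.013 m and x of done2 in the frame of out_tray between -0.04 and 0.04 m and y of done2 in the frame of out_tray between -0.085 and 0.085 m and z of done2 in the frame of out_tray between 0 and 0.013 m and x of done3 in the frame of out_tray between -0.04 and 0.04 m and y of done3 in the frame of out_tray between -0.085 and 0.085 m and z of done3 in the frame of out_tray between 0 and 0.013 m and value of joint drawer above 0.05 m), for 0.2 s.
2. the drawer is pushed fully home (value of joint drawer below 0.005 m), for 0.2 s.
3. the start switch is turned to its stop (value of joint start_switch above 1.1 rad), for 0.2 s.
4. the start switch is let go and has sprung back (value of joint start_switch below 0.1 rad and contact force between the fingers and start_switch below 0.1 N), for 0.2 s.
At the end, for the whole second after the job is handed in: the drawer is fully home (within 5 mm), the start switch is back at rest (within 0.1 rad), every untested module lies flat on the floor of a bay (within 20 mm of the bays' centre line, tilted less than 0.12 rad) and every finished module lies flat inside the black tray, all at rest (angle between each of new1, new2, new3, new4, done1, done2, done3's own z axis and vertical below 0.12 rad and x of new1 in the frame of bay0 between -0.02 and 0.02 m and y of new1 in the frame of bay0 between -0.02 and 0.242 m and z of new1 in the frame of bay0 between -0.004 and 0.008 m and x of new2 in the frame of bay0 between -0.02 and 0.02 m and y of new2 in the frame of bay0 between -0.02 and 0.242 m and z of new2 in the frame of bay0 between -0.004 and 0.008 m and x of new3 in the frame of bay0 between -0.02 and 0.02 m and y of new3 in the frame of bay0 between -0.02 and 0.242 m and z of new3 in the frame of bay0 between -0.004 and 0.008 m and x of new4 in the frame of bay0 between -0.02 and 0.02 m and y of new4 in the frame of bay0 between -0.02 and 0.242 m and z of new4 in the frame of bay0 between -0.004 and 0.008 m and x of done1 in the frame of out_tray between -0.04 and 0.04 m and y of done1 in the frame of out_tray between -0.085 and 0.085 m and z of done1 in the frame of out_tray between 0 and 0.013 m and x of done2 in the frame of out_tray between -0.04 and 0.04 m and y of done2 in the frame of out_tray between -0.085 and 0.085 m and z of done2 in the frame of out_tray between 0 and 0.013 m and x of done3 in the frame of out_tray between -0.04 and 0.04 m and y of done3 in the frame of out_tray between -0.085 and 0.085 m and z of done3 in the frame of out_tray between 0 and 0.013 m and linear speed of each of new1, new2, new3, new4, done1, done2, done3 below 0.03 m/s and value of joint drawer below 0.005 m and value of joint start_switch below 0.1 rad); the robot touches nothing.
It fails at once if a module is squeezed: the two fingers together press on it with more than 90 N (contact force between the fingers and new1 above 90 N or contact force between the fingers and new2 above 90 N or contact force between the fingers and new3 above 90 N or contact force between the fingers and new4 above 90 N or contact force between the fingers and done1 above 90 N or contact force between the fingers and done2 above 90 N or contact force between the fingers and done3 above 90 N).
It fails at once if a module is dropped or flung (faster than 1.0 m/s) (linear speed of any of new1, new2, new3, new4, done1, done2, done3 above 1 m/s).
It fails at once if the start switch is turned while the drawer is open (value of joint start_switch above 0.5 rad and value of joint drawer above 0.01 m).
It fails at once if a bystander is moved more than 4 cm (distance of any of solder_reel, screw_dish, flux_bottle, screwdriver, board_brush, side_cutters from where it was at the start of the episode above 0.04 m).
Of new1, new2, new3, new4 only 3 to 4 are there at a start; the rules pass over those that are not, and their reading is None.
Of done1, done2, done3 only 1 to 2 are there at a start; the rules pass over those that are not, and their reading is None.
At some moment in a run one of new1, new2, new3, new4, done1, done2, done3 may be knocked a few centimetres aside while the robot is not near it.
It also fails if it takes over 210 s, if anything falls off the work surface, if the arm or the gripper's body presses on something with over 40 N, if the wrist force passes 120 N, or if a joint passes its speed limit or range.

## Working session

There is one attempt and no reset: what is moved stays moved. The work goes in short steps, Python scripts to look and compute and a tool call to move; the robot and the scene stay as the last step left them, time stands still between calls to the robot, and variables do not carry over. Pictures are saved under pics/ and viewed, and the job is handed in when it is done.

Besides the shell and the picture viewer there is one more tool, called after ">>>" by a JSON object that holds its "api" and its "payload", one argument or row to a line. send_rows: Moves the arm, as the interface text tells. Its arguments: {"type":"object","properties":{"targets":{"type":"array","items":{"type":"object","properties":{"jaw":{"type":"number"},"tx":{"type":"number"},"ty":{"type":"number"},"tz":{"type":"number"},"ax":{"type":"number"},"ay":{"type":"number"},"az":{"type":"number"}}}},"force":{"type":"number"}},"required":["targets"]}

```bash
ls; mkdir -p pics; python3 - <<'E'
from station import manip, camera, camera_model
import cv2
s=manip.read_state(); print(s)
for n in ["scene","top","wrist"]:
    m=camera_model(n); print(n,m)
    p,d=camera(n); cv2.imwrite(f"pics/{n}0.png",cv2.cvtColor(p,cv2.COLOR_RGB2BGR))
E
```

```text
pics
{'time_s': 0.0, 'joint_positions': array([-1.37145823e+00,  3.13448077e-01,  1.49841880e+00, -3.49153251e-06,
        1.33100211e+00, -2.23428357e-01]), 'qvel': array([-1.58852051e-03,  7.45087351e-05,  1.39361422e-03, -1.13230659e-03,
       -5.08743391e-04, -5.27120552e-05]), 'joint_torque': array([-5.87933046e-04, -4.12262821e+01, -2.59741312e+01, -2.52825512e-04,
        4.12146954e-03,  9.47549154e-06]), 'ee_pos': array([ 0.21536756, -0.47875379,  0.4041428 ]), 'tool_rot': array([ 0.59346105,  0.38428629,  0.5940932 , -0.38364216]), 'contact_force': array([-0.22796941, -0.19291764, -0.68684047]), 'moment': array([-0.04294488, -0.04962288,  0.0251336 ]), 'grip_width': 0.08476343539337229}
scene {'intrinsics': array([[417.26304323,   0.        , 278.06506469],
       [  0.        , 417.26304323, 207.50183206],
       [  0.        ,   0.        ,   1.        ]]), 'k1': -0.03460510926734896, 'R': array([[ 0.55588268,  0.83124521,  0.0050838 ],
       [ 0.69410895, -0.46079237, -0.55306704],
       [-0.45739175,  0.3109691 , -0.83312124]]), 't': array([-0.3327787 , -0.30452636, 
[... 163 characters left out ...]
       ,   1.        ]]), 'k1': 0.028015690723393955, 'R': array([[ 0.00595804, -0.9999732 ,  0.00425355],
       [-0.98347868, -0.00662926, -0.18090254],
       [ 0.18092589, -0.00310545, -0.98349183]]), 't': array([0.0493288 , 0.56308532, 1.06087213])}
wrist {'intrinsics': array([[333.36706553,   0.        , 275.77026393],
       [  0.        , 333.36706553, 206.464269  ],
       [  0.        ,   0.        ,   1.        ]]), 'k1': -0.0004758109836429344, 'R': array([[ 4.11531873e-01, -9.11395015e-01, -8.02036730e-04],
       [-8.72263962e-01, -3.94117401e-01,  2.89529023e-01],
       [-2.64191405e-01, -1.18450833e-01, -9.57168899e-01]]), 't': array([-0.52498494, -0.03739905,  0.37825912])}
```

View pics/top0.png

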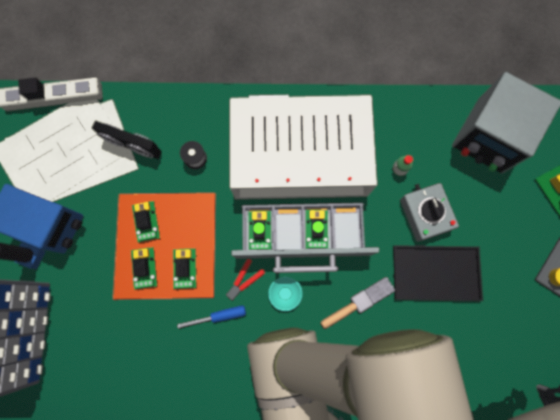

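View pics/scene0.png

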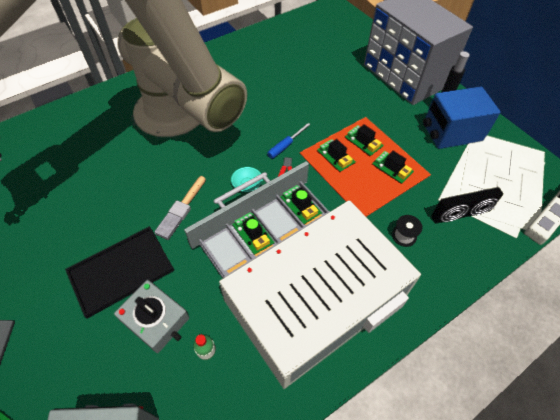

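View pics/wrist0.png

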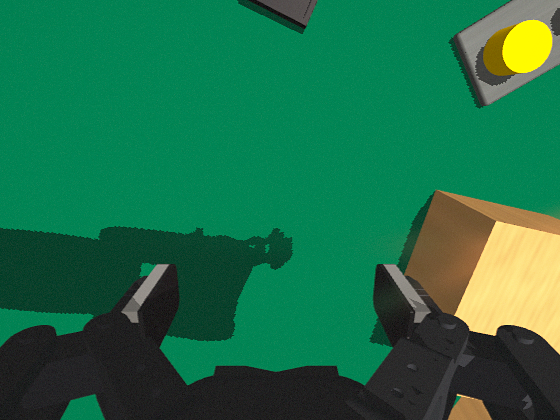

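Top view: three untested modules at (143,222), (143,268), (184,268) on the orange board. Finished ones are at (259,229) and (318,229), so the bays at (288,229) and (347,229) are empty. The tray is at (437,274) and the switch at (432,211). Next I'll measure these.

```bash
cat > h.py <<'E'
import numpy as np, cv2
from scipy.spatial.transform import Rotation as Ro
from station import manip, camera, camera_model
def snap(n,f=None):
    m=camera_model(n); p,d=camera(n)
    if f: cv2.imwrite("pics/"+f,cv2.cvtColor(p,cv2.COLOR_RGB2BGR))
    return m,p,d
def ray(m,uv):
    uv=np.atleast_2d(uv).astype(float); K=m["intrinsics"]
    a=np.c_[(uv[:,0]-K[0,2])/K[0,0],(uv[:,1]-K[1,2])/K[1,1]]
    s=a.copy()
    for _ in range(20): s=a/(1+m["k1"]*(s**2).sum(1,keepdims=True))
    dirs=np.c_[s,np.ones(len(s))]@m["R"]
    return -m["R"].T@m["t"],dirs
def onz(m,uv,z):
    c,d=ray(m,uv); k=(z-c[2])/d[:,2]; return c+d*k[:,None]
def px(m,X):
    X=np.atleast_2d(X); c=X@np.array(m["R"]).T+m["t"]; s=c[:,:2]/c[:,2:]
    s=s*(1+m["k1"]*(s**2).sum(1,keepdims=True)); K=m["intrinsics"]
    return s*[K[0,0],K[1,1]]+[K[0,2],K[1,2]]
def dpts(m,d):
    v,u=np.mgrid[0:d.shape[0],0:d.shape[1]]
    c,r=ray(m,np.c_[u.ravel(),v.ravel()]); return (c+r*d.ravel()[:,None]).reshape(*d.shape,3)
def pose():
    s=manip.read_state(); q=s["tool_rot"]; R=Ro.from_quat([q[1],q[2],q[3],q[0]]).as_matrix(); return s,s["ee_pos"],R
def plan(x,y,z,zdir,jawax=True):
    """move to TCP position with tool pointing down, tool z along angle zdir(rad in world xy); returns tool-frame shift (mm) and rotvec deg"""
    s,p,R=pose(); 
    X=np.array([0,0,-1.]); Z=np.array([np.cos(zdir),np.sin(zdir),0]); 
    if Z@R[:,2]<0: Z=-Z
    Rt=np.c_[X,np.cross(Z,X),Z]
    sh=R.T@(np.array([x,y,z])-p)*1e3; rv=Ro.from_matrix(R.T@Rt).as_rotvec(degrees=True)
    return sh.round(1),rv.round(1), (Rt.T@(np.array([x,y,z])-p)*1e3).round(1)
E
python3 - <<'E'
from h import *
s,p,R=pose(); print(R.round(3))
m,im,d=snap("top","top1.png")
P=dpts(m,d)
hsv=cv2.cvtColor(im,cv2.COLOR_RGB2HSV)
def blobs(mask,amin):
    n,l,st,c=cv2.connectedComponentsWithStats(mask.astype(np.uint8)); return [(c[i],st[i,4],l==i) for i in range(1,n) if st[i,4]>amin]
# stickers
g=(hsv[...,0]>50)&(hsv[...,0]<65)&(hsv[...,1]>200)&(hsv[...,2]>200)
for c,a,_ in blobs(g,20): print("sticker",c,a,onz(m,c,.08),P[int(c[1]),int(c[0])])
# black sinks in board region
dk=(hsv[...,2]<60); r=np.zeros_like(dk); r[195:300,115:215]=1
for c,a,k in blobs(dk&r,30):
    h=P[k][:,2]; t=k&(P[...,2]>.047)&(P[...,2]<.062); ys,xs=np.nonzero(t)
    if len(xs)>20:
        W=onz(m,np.c_[xs,ys],.055)[:,:2]; box=cv2.minAreaRect((W*1000).astype(np.float32)); print("dark",c,a,h.max(),len(xs),box)
y=(hsv[...,0]>20)&(hsv[...,0]<30)&(hsv[...,1]>200)&(hsv[...,2]>180)
for c,a,_ in blobs(y,20): print("yel",c,a,onz(m,c,.029),onz(m,c,.054))
# tray: raised rim
for name,zmin,zmax,reg in [("case",.108,.122,(90,200,220,385)),("panel",.094,.106,(240,260,225,385)),("box",.044,.056,(180,245,395,465)),("bar",.08,.1,(180,245,395,465))]:
    a,b,c0,c1=reg; k=np.zeros(d.shape,bool); k[a:b,c0:c1]=1; k&=(P[...,2]>zmin)&(P[...,2]<zmax)
    W=P[k][:,:2]*1000; print(name,len(W),cv2.minAreaRect(W.astype(np.float32)),W.min(0),W.max(0))
k=np.zeros(d.shape,bool);k[235:310,385:490]=1;k&=(hsv[...,2]<70)
ys,xs=np.nonzero(k); big=max(blobs(k,100),key=lambda b:b[1]);ys,xs=np.nonzero(big[2])
print("tray",cv2.minAreaRect((onz(m,np.c_[xs,ys],.016)[:,:2]*1000).astype(np.float32)))
cv2.imwrite("pics/crop1.png",cv2.resize(cv2.cvtColor(im,cv2.COLOR_RGB2BGR)[180:310,100:500],None,fx=2,fy=2,interpolation=cv2.INTER_CUBIC))
E
```

```text
[[-0.     0.912  0.41 ]
 [ 0.001  0.41  -0.912]
 [-1.     0.    -0.001]]
dark [142.95719844 220.3463035 ] 257 0.05910627241813038 145 ((553.4163208007812, 405.9718933105469), (39.46793746948242, 28.030515670776367), 12.913827896118164)
dark [140.85606061 267.62878788] 264 1.1450128138686368 159 ((434.892822265625, 403.44158935546875), (39.33517837524414, 28.089052200317383), 9.587433815002441)
dark [182.12121212 267.72294372] 231 0.058928030675090115 155 ((435.2911376953125, 303.6593017578125), (39.194541931152344, 26.713647842407227), 2.6932125091552734)
yel [557.72093023 275.44186047] 43 [[ 0.42353857 -0.62442934  0.029     ]] [[ 0.42214994 -0.60917897  0.054     ]]
case 12949 ((739.1488647460938, 9.903900146484375), (231.36102294921875, 351.33111572265625), 1.4583169221878052) [ 619.27542028 -166.92963535] [857.67320316 187.96817822]
panel 751 ((472.033203125, 3.7825927734375), (12.744856834411621, 342.5431823730469), 1.6415613889694214) [ 461.22751045 -167.52293778] [482.66827448 175.16640216]
box 1392 ((581.5070190429688, -316.74151611328125), (119.38209533691406, 100.12125396728516), 19.475101470947266) [ 511.75748607 -381.51371758] [ 653.11454592 -251.25912978]
bar 130 ((581.5223388671875, -316.2915344238281), (49.646514892578125, 14.426076889038086), 18.265939712524414) [ 557.05033401 -329.07764033] [ 604.70161397 -303.3555256 ]
tray ((440.48944091796875, -332.54522705078125), (219.65670776367188, 167.9266815185547), 89.57382202148438)
```

View pics/crop1.png

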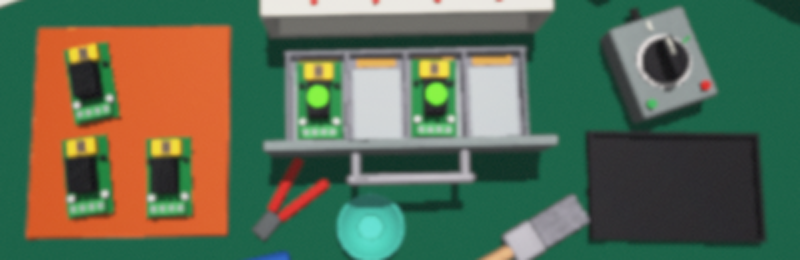

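```bash
python3 - <<'E'
from h import *
m,im,d=snap("top")
P=dpts(m,d); hsv=cv2.cvtColor(im,cv2.COLOR_RGB2HSV)
print("sticker px",hsv[229,259],hsv[229,318],"yel",hsv[206,141],hsv[250,141], "tray",hsv[274,437], hsv[299,437],"cloth",hsv[320,437])
print("z tray rows",P[238:310:3,437,2].round(3), "cols",P[274,385:490:4,2].round(3))
def bl(mask,amin):
    n,l,st,c=cv2.connectedComponentsWithStats(mask.astype(np.uint8)); return [(c[i],st[i,4],l==i) for i in range(1,n) if st[i,4]>amin]
R=np.zeros(d.shape,bool);R[200:260,240:370]=1
g=R&(hsv[...,0]>40)&(hsv[...,0]<68)&(hsv[...,1]>150)&(hsv[...,2]>190)
for c,a,_ in bl(g,20): print("sticker",c,a,onz(m,c,.08))
# sink tops in bays by height
for c,a,k in bl(R&(P[...,2]>.072)&(P[...,2]<.088),30):
    ys,xs=np.nonzero(k);W=P[k][:,:2]*1000; print("sinktop",c,a,cv2.minAreaRect(W.astype(np.float32)))
# new modules: transformer (z 24+5) by yellow & sink
B=np.zeros(d.shape,bool);B[195:300,115:215]=1
y=B&(hsv[...,0]>20)&(hsv[...,0]<32)&(hsv[...,1]>150)&(hsv[...,2]>150)
for c,a,_ in bl(y,10): print("yel",c,a,onz(m,c,.029))
for c,a,k in bl(B&(P[...,2]>.047)&(P[...,2]<.062),30):
    W=P[k][:,:2]; w,v=np.linalg.eigh(np.cov(W.T)); print("sink",W.mean(0),len(W),np.degrees(np.arctan2(v[1,1],v[0,1])), (W.max(0)+W.min(0))/2)
for c,a,k in bl(B&(P[...,2]>.01),30):
    W=P[k][:,:2]*1000; print("whole",cv2.minAreaRect(W.astype(np.float32)))
T=np.zeros(d.shape,bool);T[235:310,385:490]=1
k=T&(P[...,2]>.011)&(P[...,2]<.024); print("trayrim",cv2.minAreaRect((P[k][:,:2]*1000).astype(np.float32)),k.sum())
E
```

```text
sticker px [ 48 183 243] [ 49 182 243] yel [ 15  72 121] [ 24 143 170] tray [150  11  48] [96 28 46] cloth [ 79 181 100]
z tray rows [-0.003 -0.001 -0.     0.009 -0.001  0.007  0.004  0.007  0.002  0.007
  0.003  0.006  0.005  0.003  0.002  0.003  0.004  0.003  0.004  0.006
  0.015 -0.006 -0.     0.002] cols [ 0.    -0.001 -0.002  0.017  0.006  0.005  0.002  0.004  0.003  0.003
  0.005  0.007  0.006  0.005  0.007  0.004  0.003  0.003  0.006  0.003
  0.     0.006  0.     0.009  0.013 -0.004 -0.004]
sticker [258.44705882 227.63529412] 85 [[0.52977573 0.11436425 0.08      ]]
sticker [317.83529412 226.45882353] 85 [[ 0.53361833 -0.02951812  0.08      ]]
sinktop [258.08441558 227.72077922] 154 ((529.4666748046875, 114.60946655273438), (44.44741439819336, 26.63463020324707), 1.795472264289856)
sinktop [317.68862275 226.67065868] 167 ((533.4515991210938, -28.876953125), (27.281267166137695, 44.1086540222168), 89.72303771972656)
sinktop [271.13043478 256.        ] 46 ((458.62091064453125, 92.65034484863281), (10.837786674499512, 62.02962112426758), 0.7090708017349243)
yel [145.825 205.3  ] 4
[... 217 characters left out ...]
4 [[0.47262925 0.30538962 0.029     ]]
sink [0.55594102 0.40902891] 172 -169.477830843102 [0.55597523 0.40888382]
sink [0.43647255 0.40602846] 193 -169.7006488982451 [0.4365303  0.40550936]
sink [0.43699091 0.30415909] 191 178.8319241868246 [0.435907   0.30424111]
whole ((452.6131591796875, 270.468017578125), (452.91949462890625, 106.8286361694336), 53.68799591064453)
whole ((426.99371337890625, 248.4752655029297), (391.9507751464844, 105.58214569091797), 86.26520538330078)
whole ((426.687255859375, 194.88436889648438), (287.5917053222656, 104.99785614013672), 84.87344360351562)
trayrim ((442.03717041015625, -323.8803405761719), (244.27084350585938, 161.7672576904297), 88.44551849365234) 720
```

```bash
python3 - <<'E'
from h import *
m=camera_model("top")
c=onz(m,[(393.5,246),(478.5,247.5),(481.5,301.5),(394,300)],.016);print(c.round(4),c.mean(0))
# wrist cam position in tool frame
m=camera_model("wrist");s,p,R=pose();C=-m["R"].T@m["t"];print("cam in tool",R.T@(C-p),"axis",R.T@m["R"][2])
print("grasp px",px(m,p+R@[.155,0,0]))
print(plan(.5336,-.029,.33,np.radians(-88.5)))
E
```

```text
[[ 0.4949 -0.2269  0.016 ]
 [ 0.4927 -0.4418  0.016 ]
 [ 0.3582 -0.4389  0.016 ]
 [ 0.3598 -0.2227  0.016 ]] [ 0.42641384 -0.33258148  0.016     ]
cam in tool [0.03176848 0.07442034 0.00025384] axis [ 9.57099341e-01 -2.89759214e-01  6.70035082e-04]
grasp px [[274.8392981  291.33898169]]
(array([  74.7,  474.7, -279.6]), array([22.7, -0. , -0. ]), array([  74.5,  329.9, -441.3]))
```

>>> {"api": "send_rows", "payload": {
  "targets": [
    {"jaw":60,"ax":7.6},
    {"ax":7.6},
    {"ax":7.5}
  ],
  "force": 25
}}

```text
validation failed for argument at $.ta...
```

>>> {"api": "send_rows", "payload": {
  "targets": [
    {"jaw":60,"tx":0,"ty":0,"tz":0,"ax":7.6,"ay":0,"az":0},
    {"jaw":60,"tx":0,"ty":0,"tz":0,"ax":7.6,"ay":0,"az":0},
    {"jaw":60,"tx":0,"ty":0,"tz":0,"ax":7.5,"ay":0,"az":0}
  ],
  "force": 25
}}

```text
time_s: 0.62
ee_pos: [0.2154, -0.4788, 0.4046]
tool_rot: [0.505, 0.494, 0.506, -0.494]
contact_force: [-0.3, -0.0, -0.2]
grip_width: 0.0598
```

>>> {"api": "send_rows", "payload": {
  "targets": [
    {"jaw":55,"tx":7.5,"ty":33,"tz":-44,"ax":0,"ay":0,"az":0},
    {"jaw":55,"tx":7.5,"ty":33,"tz":-44,"ax":0,"ay":0,"az":0},
    {"jaw":55,"tx":7.5,"ty":33,"tz":-44,"ax":0,"ay":0,"az":0},
    {"jaw":55,"tx":7.5,"ty":33,"tz":-44,"ax":0,"ay":0,"az":0},
    {"jaw":55,"tx":7.5,"ty":33,"tz":-44,"ax":0,"ay":0,"az":0},
    {"jaw":55,"tx":7.5,"ty":33,"tz":-44,"ax":0,"ay":0,"az":0},
    {"jaw":55,"tx":7.5,"ty":33,"tz":-44,"ax":0,"ay":0,"az":0},
    {"jaw":55,"tx":7.5,"ty":33,"tz":-44,"ax":0,"ay":0,"az":0},
    {"jaw":55,"tx":7.5,"ty":33,"tz":-44,"ax":0,"ay":0,"az":0},
    {"jaw":55,"tx":7.5,"ty":33,"tz":-45,"ax":0,"ay":0,"az":0},
    {"jaw":55,"tx":0,"ty":0,"tz":0,"ax":0,"ay":0,"az":0}
  ]
}}

```text
time_s: 2.0
ee_pos: [0.5345, -0.0265, 0.3288]
tool_rot: [0.507, 0.492, 0.508, -0.492]
contact_force: [-0.5, -0.2, -0.2]
grip_width: 0.0548
```

```bash
cat >> h.py <<'E'
def bl(mask,amin):
    n,l,st,c=cv2.connectedComponentsWithStats(mask.astype(np.uint8)); return [(c[i],st[i,4],l==i) for i in range(1,n) if st[i,4]>amin]
def sinks(m,im,d,z,tol=.006,amin=400):
    P=dpts(m,d); out=[]
    k=((np.abs(P[...,2]-z)<tol)&(d>0)).astype(np.uint8)
    k=cv2.morphologyEx(k,cv2.MORPH_CLOSE,np.ones((5,5)))
    for c,a,kk in bl(k,amin):
        ys,xs=np.nonzero(kk); W=onz(m,np.c_[xs,ys],z)[:,:2]*1000
        out.append((c.round(),a,cv2.minAreaRect(W.astype(np.float32))))
    return out
E
python3 - <<'E'
from h import *
s,p,R=pose();print(s["time_s"],p,R[:,2],s["grip_width"],s["contact_force"])
m,im,d=snap("wrist","w1.png")
print("grasp px",px(m,[p+R@[.155,0,0]]))
for o in sinks(m,im,d,.08): print(o)
E
```

```text
2.0 [ 0.53447591 -0.0264589   0.32880345] [ 3.09395905e-02 -9.99521013e-01 -6.98034023e-04] 0.05483234907138321 [-0.47559924 -0.23995086 -0.20613636]
grasp px [[275.57246945 291.4691102 ]]
(array([ 74., 214.]), np.int32(2779), ((532.17822265625, 111.31474304199219), (44.047691345214844, 31.595090866088867), 1.8519611358642578))
(array([281., 215.]), np.int32(2452), ((536.3030395507812, -30.108457565307617), (45.064754486083984, 27.85779571533203), 0.28007131814956665))
(array([ 85., 288.]), np.int32(1529), ((476.2671203613281, 112.22064208984375), (7.462439060211182, 126.09046173095703), 1.8646368980407715))
(array([275., 288.]), np.int32(1081), ((480.4012451171875, -27.978046417236328), (8.295915603637695, 86.30610656738281), 1.854877233505249))
(array([425., 288.]), np.int32(754), ((483.9795837402344, -138.6434326171875), (8.296289443969727, 67.01595306396484), 1.8477622270584106))
(array([276., 339.]), np.int32(1814), ((440.02178955078125, -23.791297912597656), (30.95695686340332, 102.03933715820312), 1.8554050922393799))
```

View pics/w1.png

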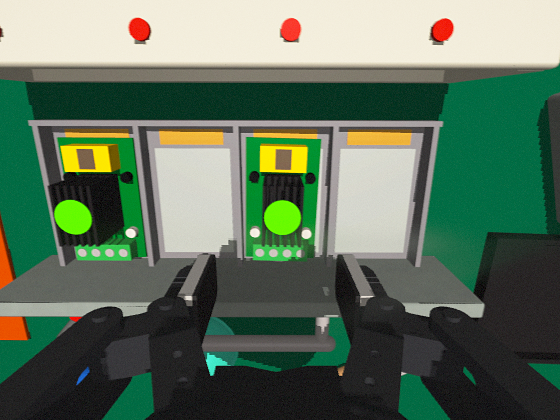

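```bash
python3 - <<'E'
from h import *
for cam in ["wrist","top"]:
    m,im,d=snap(cam); P=dpts(m,d)
    k=(np.abs(P[...,2]-.046)<.004)&(d>0)&(P[...,0]>.46)&(P[...,0]<.63)&(np.abs(P[...,1])<.19)
    a=np.radians(1.7); Rt=np.array([[np.cos(a),np.sin(a)],[-np.sin(a),np.cos(a)]])
    W=(P[k][:,:2]-[.535,.0055])@Rt.T*1000   # tester frame about my bay centre
    h=W[(W[:,0]>-30)&(W[:,0]<45)]; hist,e=np.histogram(h[:,1],bins=np.arange(-160,161,2)); print(cam,[(int(x),int(n)) for x,n in zip(e,hist) if n>hist.max()*.15])
    hist,e=np.histogram(W[:,0],bins=np.arange(-70,75,2)); print([(int(x),int(n)) for x,n in zip(e,hist) if n>hist.max()*.3])
    k=(np.abs(P[...,2]-.100)<.004)&(d>0)&(P[...,0]>.44)&(P[...,0]<.5)&(np.abs(P[...,1])<.2)
    W=(P[k][:,:2]-[.535,.0055])@Rt.T*1000; print("panel",np.percentile(W,[1,99],axis=0).round(1), cv2.minAreaRect((P[k][:,:2]*1000).astype(np.float32)))
E
```

```text
wrist [(-152, 155), (-150, 244), (-148, 243), (-78, 160), (-76, 235), (-74, 138), (-58, 46), (-48, 61), (-42, 48), (-38, 61), (-32, 55), (-26, 85), (-16, 56), (-4, 202), (-2, 240), (0, 73), (70, 301), (72, 247), (74, 73), (90, 141), (92, 73), (94, 216), (144, 170), (146, 211), (148, 84)]
[(-56, 1474), (58, 857), (60, 1164)]
panel [[ -66.8 -171.2]
 [ -55.   153.8]] ((474.45849609375, -4.8721466064453125), (13.192174911499023, 330.34552001953125), 1.6842683553695679)
top [(72, 8), (74, 18), (76, 6), (98, 6), (120, 9), (146, 28), (148, 29)]
[(-70, 16), (-46, 16), (-42, 11), (-40, 11), (-36, 12), (56, 27), (58, 36), (60, 20)]
panel [[ -68.9 -169.1]
 [ -56.8  170.9]] ((472.1551513671875, 3.76416015625), (12.383548736572266, 342.1585388183594), 1.6886663436889648)
```

>>> {"api": "send_rows", "payload": {
  "targets": [
    {"jaw":55,"tx":25,"ty":0,"tz":2,"ax":0,"ay":0,"az":0},
    {"jaw":52,"tx":35,"ty":0,"tz":1.5,"ax":0,"ay":0,"az":0},
    {"jaw":50,"tx":30,"ty":0,"tz":0,"ax":0,"ay":0,"az":0},
    {"jaw":48,"tx":16,"ty":0,"tz":0,"ax":0,"ay":0,"az":0},
    {"jaw":44,"tx":0,"ty":0,"tz":0,"ax":0,"ay":0,"az":0},
    {"jaw":40,"tx":0,"ty":0,"tz":0,"ax":0,"ay":0,"az":0},
    {"jaw":36,"tx":0,"ty":0,"tz":0,"ax":0,"ay":0,"az":0},
    {"jaw":33,"tx":0,"ty":0,"tz":0,"ax":0,"ay":0,"az":0},
    {"jaw":30,"tx":0,"ty":0,"tz":0,"ax":0,"ay":0,"az":0},
    {"jaw":28,"tx":0,"ty":0,"tz":0,"ax":0,"ay":0,"az":0},
    {"jaw":25,"tx":0,"ty":0,"tz":0,"ax":0,"ay":0,"az":0},
    {"jaw":22,"tx":0,"ty":0,"tz":0,"ax":0,"ay":0,"az":0}
  ],
  "force": 25
}}

```text
time_s: 3.65
ee_pos: [0.5337, -0.0326, 0.224]
tool_rot: [0.507, 0.493, 0.507, -0.493]
contact_force: [-0.7, 3.1, 6.3]
grip_width: 0.0278
```

```bash
python3 - <<'E'
from h import *
s,p,R=pose();print(s["time_s"],p,R[:,2],s["grip_width"],s["contact_force"])
m,im,d=snap("wrist","w2.png")
E
```

```text
3.65 [ 0.53373357 -0.03256463  0.22398586] [ 2.66642651e-02 -9.99644444e-01 -5.85293441e-05] 0.027784539704488683 [-0.67756412  3.09525027  6.34224876]
```

View pics/w2.png

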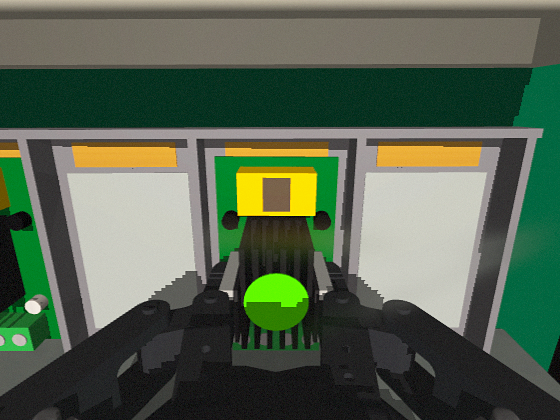

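>>> {"api": "send_rows", "payload": {
  "targets": [
    {"jaw":22,"tx":-8,"ty":0,"tz":0,"ax":0,"ay":0,"az":0},
    {"jaw":22,"tx":-25,"ty":0,"tz":0,"ax":0,"ay":0,"az":0},
    {"jaw":22,"tx":-40,"ty":0,"tz":0,"ax":0,"ay":0,"az":0},
    {"jaw":22,"tx":-37,"ty":-4,"tz":10,"ax":0,"ay":0,"az":0},
    {"jaw":22,"tx":0,"ty":-9,"tz":27,"ax":0,"ay":0,"az":0},
    {"jaw":22,"tx":0,"ty":-14,"tz":43,"ax":0,"ay":0,"az":0},
    {"jaw":22,"tx":0,"ty":-16,"tz":48,"ax":0,"ay":0,"az":0},
    {"jaw":22,"tx":0,"ty":-16,"tz":48,"ax":0,"ay":0,"az":0},
    {"jaw":22,"tx":0,"ty":-16,"tz":48,"ax":0,"ay":0,"az":0},
    {"jaw":22,"tx":0,"ty":-16,"tz":48,"ax":0,"ay":0,"az":0},
    {"jaw":22,"tx":0,"ty":-15,"tz":45,"ax":0,"ay":0,"az":0},
    {"jaw":22,"tx":0,"ty":-10,"tz":30,"ax":0,"ay":0,"az":0}
  ]
}}

```text
time_s: 5.2
ee_pos: [0.4258, -0.3846, 0.3336]
tool_rot: [0.506, 0.494, 0.506, -0.494]
contact_force: [0.1, 0.4, -1.3]
grip_width: 0.0277
```

```bash
python3 - <<'E'
from h import *
s,p,R=pose();print(s["time_s"],p,R[:,2],s["grip_width"],s["contact_force"])
m,im,d=snap("wrist","w3.png")
print(px(m,[(.4949,-.2269,.016),(.4927,-.4418,.016),(.426,-.3326,.005)]))
print(plan(.427,-.3826,.22,np.radians(-89.5)))
E
```

```text
5.2 [ 0.42581568 -0.38459207  0.33358488] [ 2.50790453e-02 -9.99685471e-01 -3.25830260e-06] 0.027664953596964026 [ 0.09106319  0.37543471 -1.27116355]
[[ 85.8475577  106.90113998]
 [346.73049172 116.81486842]
 [218.79787749 188.55073934]]
(array([113.5,   2.4,  -4.7]), array([0.8, 0.1, 0.1]), array([113.5,   2.2,  -4.5]))
```

View pics/w3.png

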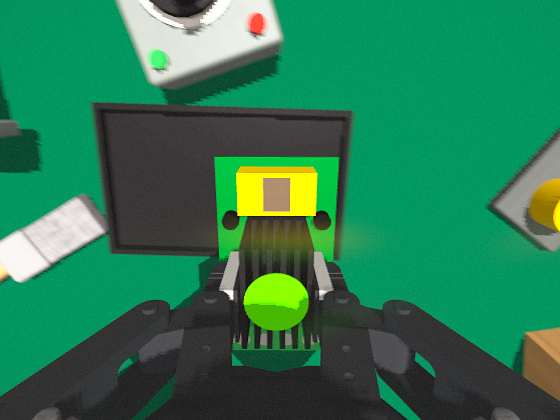

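>>> {"api": "send_rows", "payload": {
  "targets": [
    {"jaw":22,"tx":15,"ty":0,"tz":0,"ax":0,"ay":0,"az":0},
    {"jaw":22,"tx":30,"ty":0,"tz":0,"ax":0,"ay":0,"az":0},
    {"jaw":22,"tx":35,"ty":0,"tz":0,"ax":0,"ay":0,"az":0},
    {"jaw":22,"tx":25,"ty":0,"tz":0,"ax":0,"ay":0,"az":0},
    {"jaw":22,"tx":14,"ty":0,"tz":0,"ax":0,"ay":0,"az":0},
    {"jaw":22,"tx":7,"ty":0,"tz":0,"ax":0,"ay":0,"az":0},
    {"jaw":22,"tx":4,"ty":0,"tz":0,"ax":0,"ay":0,"az":0},
    {"jaw":22,"tx":2,"ty":0,"tz":0,"ax":0,"ay":0,"az":0},
    {"jaw":22,"tx":0,"ty":0,"tz":0,"ax":0,"ay":0,"az":0}
  ]
}}

```text
time_s: 6.38
ee_pos: [0.427, -0.3827, 0.2021]
tool_rot: [0.507, 0.493, 0.506, -0.493]
contact_force: [-0.4, -0.1, -0.7]
grip_width: 0.0276
```

>>> {"api": "send_rows", "payload": {
  "targets": [
    {"jaw":22,"tx":1.5,"ty":0,"tz":0,"ax":0,"ay":0,"az":0},
    {"jaw":22,"tx":1,"ty":0,"tz":0,"ax":0,"ay":0,"az":0},
    {"jaw":22,"tx":0,"ty":0,"tz":0,"ax":0,"ay":0,"az":0}
  ]
}}

```text
time_s: 6.75
ee_pos: [0.4269, -0.3826, 0.1992]
tool_rot: [0.507, 0.493, 0.507, -0.493]
contact_force: [0.8, -0.4, -0.6]
grip_width: 0.0276
```

>>> {"api": "send_rows", "payload": {
  "targets": [
    {"jaw":22,"tx":0.8,"ty":0,"tz":0,"ax":0,"ay":0,"az":0},
    {"jaw":29,"tx":0,"ty":0,"tz":0,"ax":0,"ay":0,"az":0},
    {"jaw":34,"tx":0,"ty":0,"tz":0,"ax":0,"ay":0,"az":0},
    {"jaw":42,"tx":0,"ty":0,"tz":0,"ax":0,"ay":0,"az":0},
    {"jaw":50,"tx":0,"ty":0,"tz":0,"ax":0,"ay":0,"az":0},
    {"jaw":50,"tx":-20,"ty":0,"tz":0,"ax":0,"ay":0,"az":0},
    {"jaw":50,"tx":-50,"ty":0,"tz":0,"ax":0,"ay":0,"az":0},
    {"jaw":50,"tx":-60,"ty":0,"tz":0,"ax":0,"ay":0,"az":0}
  ]
}}

```text
time_s: 7.75
ee_pos: [0.4268, -0.3825, 0.3292]
tool_rot: [0.506, 0.493, 0.507, -0.493]
contact_force: [0.3, -1.0, -0.2]
grip_width: 0.0501
```

```bash
python3 - <<'E'
from h import *
s,p,R=pose();print(s["time_s"],p,R[:,2],s["grip_width"],s["contact_force"])
m,im,d=snap("wrist","w4.png")
for o in sinks(m,im,d,.055): print(o)
m,im,d=snap("top","t4.png")
for o in sinks(m,im,d,.080,amin=80): print("t80",o)
for o in sinks(m,im,d,.055,amin=80): print("t55",o)
print(plan(.531,.1135,.33,np.radians(-88.3)))
E
```

```text
7.75 [ 0.42675699 -0.38245815  0.32920918] [ 0.02655313 -0.99964594 -0.00170803] 0.050095869204680565 [ 0.29120576 -0.98167143 -0.19106985]
(array([195.,  31.]), np.int32(8892), ((552.8775024414062, -329.0433349609375), (53.747554779052734, 93.79328918457031), 19.69440269470215))
(array([276., 203.]), np.int32(2069), ((429.7159423828125, -382.6346740722656), (44.225093841552734, 27.89939308166504), 1.608025312423706))
t80 (array([27., 85.]), np.int32(289), ((892.1692504882812, 706.279296875), (42.551883697509766, 47.34451675415039), 10.699827194213867))
t80 (array([122., 135.]), np.int32(691), ((762.0072021484375, 459.64935302734375), (162.84144592285156, 32.556396484375), 71.03704833984375))
t80 (array([486., 150.]), np.int32(280), ((726.2564697265625, -452.3182373046875), (151.34654235839844, 35.732975006103516), 51.81871795654297))
t80 (array([435., 209.]), np.int32(96), ((581.9935913085938, -316.47088623046875), (50.236576080322266, 17.698165893554688), 17.35887336730957))
t80 (array([ 60., 229.]), np.int32(111), ((523.37158203125, 589.8302612304688), (10.031981468200684, 106.566
[... 1580 characters left out ...]
0780029297), 0.3572555482387543))
t55 (array([138., 266.]), np.int32(221), ((436.6005859375, 405.2880859375), (43.79505920410156, 29.309104919433594), 8.523346900939941))
t55 (array([180., 267.]), np.int32(217), ((436.2906188964844, 303.62469482421875), (43.626495361328125, 26.730300903320312), 2.941560983657837))
t55 (array([462., 273.]), np.int32(215), ((426.9886474609375, -378.48565673828125), (40.97236251831055, 31.48298454284668), 0.4933255612850189))
t55 (array([ 34., 334.]), np.int32(331), ((280.6743469238281, 639.1019287109375), (235.70697021484375, 13.046417236328125), 0.36174696683883667))
(array([   1. ,  116.8, -493.7]), array([-0.2,  0.5, -0.4]), array([   4.9,  118.3, -493.3]))
```

View pics/w4.png

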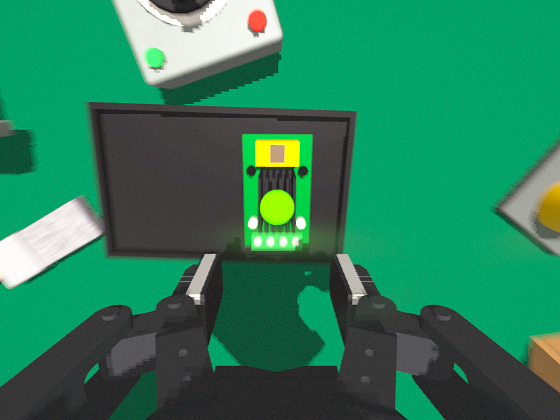

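>>> {"api": "send_rows", "payload": {
  "targets": [
    {"jaw":55,"tx":0,"ty":6,"tz":-25,"ax":0,"ay":0,"az":0},
    {"jaw":55,"tx":0,"ty":13,"tz":-54,"ax":0,"ay":0,"az":0},
    {"jaw":55,"tx":0,"ty":13,"tz":-54,"ax":0,"ay":0,"az":0},
    {"jaw":55,"tx":0,"ty":13,"tz":-54,"ax":0,"ay":0,"az":0},
    {"jaw":55,"tx":0,"ty":13,"tz":-54,"ax":0,"ay":0,"az":0},
    {"jaw":55,"tx":0,"ty":13,"tz":-54,"ax":0,"ay":0,"az":0},
    {"jaw":55,"tx":0,"ty":13,"tz":-54,"ax":0,"ay":0,"az":0},
    {"jaw":55,"tx":0,"ty":13,"tz":-54,"ax":0,"ay":0,"az":0},
    {"jaw":55,"tx":0,"ty":12,"tz":-50,"ax":0,"ay":0,"az":0},
    {"jaw":55,"tx":0,"ty":9,"tz":-40,"ax":0,"ay":0,"az":0},
    {"jaw":55,"tx":0,"ty":0,"tz":0,"ax":0,"ay":0,"az":0},
    {"jaw":55,"tx":0,"ty":0,"tz":0,"ax":0,"ay":0,"az":0}
  ]
}}

```text
time_s: 9.35
ee_pos: [0.5317, 0.113, 0.3281]
tool_rot: [0.507, 0.493, 0.507, -0.493]
contact_force: [-0.2, -0.6, -0.7]
grip_width: 0.0552
```

```bash
python3 - <<'E'
from h import *
s,p,R=pose();print(s["time_s"],p,R[:,2],s["grip_width"],s["contact_force"])
m,im,d=snap("wrist","w5.png")
for o in sinks(m,im,d,.08): print(o)
P=dpts(m,d)
k=(np.abs(P[...,2]-.046)<.004)&(d>0)&(P[...,0]>.46)&(P[...,0]<.63)&(np.abs(P[...,1])<.19)
a=np.radians(1.7); Rt=np.array([[np.cos(a),np.sin(a)],[-np.sin(a),np.cos(a)]])
W=(P[k][:,:2]-[.5366,.0038])@Rt.T*1000
h=W[(W[:,0]>-30)&(W[:,0]<45)]; hist,e=np.histogram(h[:,1],bins=np.arange(-160,161,2)); print([(int(x),int(n)) for x,n in zip(e,hist) if n>hist.max()*.3])
hist,e=np.histogram(W[:,0],bins=np.arange(-70,75,1)); print([(int(x),int(n)) for x,n in zip(e,hist) if n>hist.max()*.3])
E
```

```text
9.35 [0.53169507 0.11298633 0.32806294] [ 2.66162355e-02 -9.99645705e-01  1.99401017e-04] 0.05519606723225773 [-0.17750382 -0.60131634 -0.66968251]
(array([275., 218.]), np.int32(2380), ((532.374267578125, 113.68055725097656), (44.8069953918457, 27.868431091308594), 1.5814682245254517))
(array([276., 290.]), np.int32(1075), ((476.53033447265625, 111.44819641113281), (8.297575950622559, 86.1720962524414), 1.5726418495178223))
(array([472., 290.]), np.int32(1627), ((480.45892333984375, -31.836814880371094), (8.29977798461914, 130.99647521972656), 1.5694411993026733))
(array([333., 338.]), np.int32(656), ((437.5544738769531, 65.08209228515625), (30.966049194335938, 23.26547622680664), 1.555696964263916))
(array([506., 333.]), np.int32(472), ((441.751708984375, -66.4847183227539), (32.92216873168945, 15.922613143920898), 17.1052188873291))
[(-76, 187), (-74, 282), (-72, 268), (-2, 197), (0, 240), (2, 204), (72, 189), (74, 247), (76, 94), (98, 91), (146, 249), (148, 243)]
[(-58, 511), (-57, 871), (57, 374), (58, 569), (59, 425), (60, 498)]
```

View pics/w5.png

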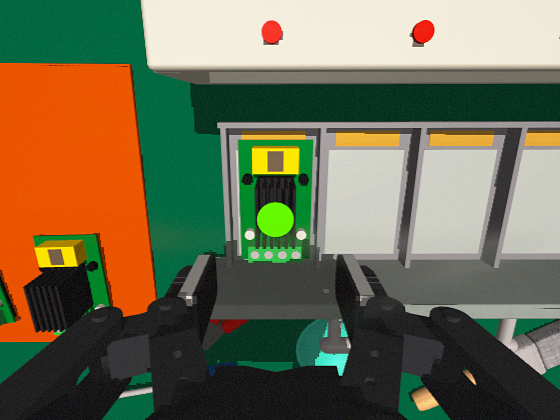

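>>> {"api": "send_rows", "payload": {
  "targets": [
    {"jaw":55,"tx":25,"ty":0.5,"tz":-0.7,"ax":0,"ay":0,"az":0},
    {"jaw":52,"tx":35,"ty":0,"tz":0,"ax":0,"ay":0,"az":0},
    {"jaw":48,"tx":30,"ty":0,"tz":0,"ax":0,"ay":0,"az":0},
    {"jaw":44,"tx":14,"ty":0,"tz":0,"ax":0,"ay":0,"az":0},
    {"jaw":40,"tx":0,"ty":0,"tz":0,"ax":0,"ay":0,"az":0},
    {"jaw":36,"tx":0,"ty":0,"tz":0,"ax":0,"ay":0,"az":0},
    {"jaw":33,"tx":0,"ty":0,"tz":0,"ax":0,"ay":0,"az":0},
    {"jaw":30,"tx":0,"ty":0,"tz":0,"ax":0,"ay":0,"az":0},
    {"jaw":28,"tx":0,"ty":0,"tz":0,"ax":0,"ay":0,"az":0},
    {"jaw":25,"tx":0,"ty":0,"tz":0,"ax":0,"ay":0,"az":0},
    {"jaw":22,"tx":0,"ty":0,"tz":0,"ax":0,"ay":0,"az":0}
  ]
}}

```text
time_s: 10.78
ee_pos: [0.5324, 0.114, 0.2248]
tool_rot: [0.507, 0.493, 0.506, -0.493]
contact_force: [-2.3, -1.7, 6.7]
grip_width: 0.0274
```

>>> {"api": "send_rows", "payload": {
  "targets": [
    {"jaw":22,"tx":-8,"ty":0,"tz":0,"ax":0,"ay":0,"az":0},
    {"jaw":22,"tx":-25,"ty":0,"tz":0,"ax":0,"ay":0,"az":0},
    {"jaw":22,"tx":-40,"ty":0,"tz":0,"ax":0,"ay":0,"az":0},
    {"jaw":22,"tx":-37,"ty":-3,"tz":10,"ax":0,"ay":0,"az":0},
    {"jaw":22,"tx":0,"ty":-9,"tz":30,"ax":0,"ay":0,"az":0},
    {"jaw":22,"tx":0,"ty":-14,"tz":47,"ax":0,"ay":0,"az":0},
    {"jaw":22,"tx":0,"ty":-15,"tz":54,"ax":0,"ay":0,"az":0},
    {"jaw":22,"tx":0,"ty":-15,"tz":54,"ax":0,"ay":0,"az":0},
    {"jaw":22,"tx":0,"ty":-15,"tz":54,"ax":0,"ay":0,"az":0},
    {"jaw":22,"tx":0,"ty":-15,"tz":54,"ax":0,"ay":0,"az":0},
    {"jaw":22,"tx":0,"ty":-15,"tz":50,"ax":0,"ay":0,"az":0},
    {"jaw":22,"tx":0,"ty":-14,"tz":42,"ax":0,"ay":0,"az":0}
  ]
}}

```text
time_s: 12.28
ee_pos: [0.427, -0.2855, 0.3344]
tool_rot: [0.506, 0.494, 0.507, -0.493]
contact_force: [1.3, -0.7, -2.6]
grip_width: 0.0277
```

>>> {"api": "send_rows", "payload": {
  "targets": [
    {"jaw":22,"tx":15,"ty":0,"tz":0,"ax":0,"ay":0,"az":0},
    {"jaw":22,"tx":30,"ty":0,"tz":0,"ax":0,"ay":0,"az":0}
  ]
}}

```text
time_s: 12.52
ee_pos: [0.4278, -0.2837, 0.2892]
tool_rot: [0.507, 0.494, 0.506, -0.493]
contact_force: [0.9, 0.1, -3.5]
grip_width: 0.0276
```

Position is good (slot at about y = -0.284). Lower to 0.1995 and release.

>>> {"api": "send_rows", "payload": {
  "targets": [
    {"jaw":22,"tx":35,"ty":0,"tz":0,"ax":0,"ay":0,"az":0},
    {"jaw":22,"tx":28,"ty":0,"tz":0,"ax":0,"ay":0,"az":0},
    {"jaw":22,"tx":15,"ty":0,"tz":0,"ax":0,"ay":0,"az":0},
    {"jaw":22,"tx":6,"ty":0,"tz":0,"ax":0,"ay":0,"az":0},
    {"jaw":22,"tx":3,"ty":0,"tz":0,"ax":0,"ay":0,"az":0},
    {"jaw":22,"tx":1.5,"ty":0,"tz":0,"ax":0,"ay":0,"az":0},
    {"jaw":22,"tx":1,"ty":0,"tz":0,"ax":0,"ay":0,"az":0},
    {"jaw":22,"tx":0,"ty":0,"tz":0,"ax":0,"ay":0,"az":0}
  ]
}}

```text
time_s: 13.52
ee_pos: [0.4278, -0.2839, 0.2001]
tool_rot: [0.507, 0.493, 0.506, -0.493]
contact_force: [0.0, -0.5, -2.7]
grip_width: 0.0281
```

>>> {"api": "send_rows", "payload": {
  "targets": [
    {"jaw":22,"tx":1,"ty":0,"tz":0,"ax":0,"ay":0,"az":0},
    {"jaw":29,"tx":0,"ty":0,"tz":0,"ax":0,"ay":0,"az":0},
    {"jaw":34,"tx":0,"ty":0,"tz":0,"ax":0,"ay":0,"az":0},
    {"jaw":42,"tx":0,"ty":0,"tz":0,"ax":0,"ay":0,"az":0},
    {"jaw":50,"tx":0,"ty":0,"tz":0,"ax":0,"ay":0,"az":0},
    {"jaw":50,"tx":-20,"ty":0,"tz":0,"ax":0,"ay":0,"az":0},
    {"jaw":50,"tx":-50,"ty":0,"tz":0,"ax":0,"ay":0,"az":0},
    {"jaw":50,"tx":-60,"ty":0,"tz":0,"ax":0,"ay":0,"az":0}
  ]
}}

```text
time_s: 14.52
ee_pos: [0.4276, -0.2837, 0.3298]
tool_rot: [0.506, 0.493, 0.507, -0.493]
contact_force: [0.2, -1.3, -0.6]
grip_width: 0.0501
```

```bash
python3 - <<'E'
from h import *
s,p,R=pose();print(s["time_s"],p,R[:,2],s["grip_width"],s["contact_force"])
m,im,d=snap("wrist","w6.png")
for o in sinks(m,im,d,.055): print(o)
m,im,d=snap("top","t6.png")
for o in sinks(m,im,d,.055,amin=80): print("t55",o)
print(plan(.4365,.304,.31,np.radians(-88.3)))
E
```

```text
14.525 [ 0.42760132 -0.28370573  0.32981871] [ 0.026517   -0.9996472  -0.00152588] 0.05005843543459906 [ 0.19468197 -1.30161516 -0.59585957]
(array([341.,  34.]), np.int32(9608), ((553.6920166015625, -326.4950256347656), (56.24796676635742, 95.3199462890625), 17.683216094970703))
(array([277., 206.]), np.int32(2049), ((427.5716857910156, -284.0322570800781), (43.82270812988281, 27.881147384643555), 1.6147065162658691))
(array([404., 207.]), np.int32(2187), ((429.8371276855469, -381.3234558105469), (44.705989837646484, 29.862600326538086), 1.270616054534912))
t55 (array([35., 92.]), np.int32(94), ((884.2615356445312, 697.5789184570312), (37.837589263916016, 59.65568161010742), 49.29414749145508))
t55 (array([191., 152.]), np.int32(411), ((728.1158447265625, 289.8095397949219), (58.583251953125, 58.642704010009766), 0.5503971576690674))
t55 (array([492., 159.]), np.int32(99), ((712.910400390625, -474.4468078613281), (103.9886245727539, 15.897951126098633), 59.5169563293457))
t55 (array([404., 164.]), np.int32(104), ((701.5790405273438, -252.58323669433594), (37.755859375, 34.3661270141
[... 285 characters left out ...]
63916016), 12.93604564666748))
t55 (array([ 65., 231.]), np.int32(154), ((521.0353393554688, 583.7860107421875), (23.470232009887695, 106.82829284667969), 68.67984771728516))
t55 (array([139., 266.]), np.int32(227), ((436.8202819824219, 404.9307556152344), (43.516666412353516, 30.01317596435547), 8.675678253173828))
t55 (array([180., 267.]), np.int32(217), ((436.1769104003906, 303.71160888671875), (43.728843688964844, 26.73542594909668), 2.692427396774292))
t55 (array([ 34., 335.]), np.int32(306), ((280.7160339355469, 638.6548461914062), (235.68914794921875, 12.888070106506348), 0.6177660226821899))
(array([  20.1,   23.7, -588.1]), array([-0.2,  0.5, -0.4]), array([  24.7,   25.6, -587.8]))
```

View pics/t6.png

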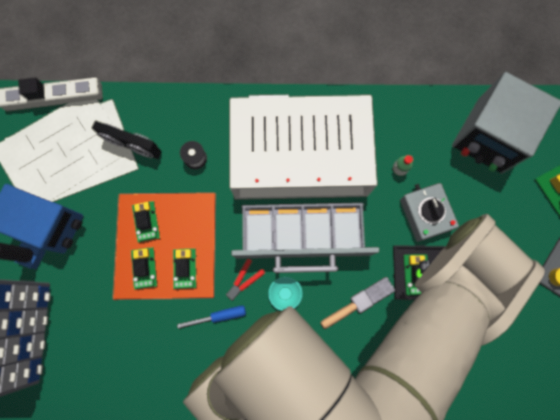

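>>> {"api": "send_rows", "payload": {
  "targets": [
    {"jaw":60,"tx":0,"ty":1,"tz":-30,"ax":0,"ay":0,"az":0},
    {"jaw":60,"tx":0,"ty":2.5,"tz":-56,"ax":0,"ay":0,"az":0},
    {"jaw":60,"tx":0,"ty":2.5,"tz":-58,"ax":0,"ay":0,"az":0},
    {"jaw":60,"tx":0,"ty":2.5,"tz":-58,"ax":0,"ay":0,"az":0},
    {"jaw":60,"tx":0,"ty":2.5,"tz":-58,"ax":0,"ay":0,"az":0},
    {"jaw":60,"tx":0,"ty":2.5,"tz":-58,"ax":0,"ay":0,"az":0},
    {"jaw":60,"tx":0,"ty":2.5,"tz":-58,"ax":0,"ay":0,"az":0},
    {"jaw":60,"tx":0,"ty":2.5,"tz":-58,"ax":0,"ay":0,"az":0},
    {"jaw":60,"tx":0,"ty":2.5,"tz":-58,"ax":0,"ay":0,"az":0},
    {"jaw":60,"tx":10,"ty":2.5,"tz":-56,"ax":0,"ay":0,"az":0},
    {"jaw":60,"tx":10,"ty":2.5,"tz":-40,"ax":0,"ay":0,"az":0},
    {"jaw":60,"tx":0,"ty":0,"tz":0,"ax":0,"ay":0,"az":0}
  ]
}}

```text
time_s: 16.12
ee_pos: [0.4375, 0.3065, 0.3073]
tool_rot: [0.507, 0.492, 0.508, -0.493]
contact_force: [1.2, -0.9, -0.7]
grip_width: 0.0601
```

```bash
python3 - <<'E'
from h import *
s,p,R=pose();print(s["time_s"],p,R[:,2],s["grip_width"],s["contact_force"])
m,im,d=snap("wrist","w7.png")
for o in sinks(m,im,d,.055): print(o)
E
```

```text
16.125 [0.43748412 0.30649471 0.30729087] [ 2.99132392e-02 -9.99552303e-01  6.26113216e-04] 0.060109631433282025 [ 1.19867274 -0.89066676 -0.72568489]
(array([113.,  30.]), np.int32(3076), ((552.21044921875, 406.3319091796875), (35.922237396240234, 29.978235244750977), 12.51860523223877))
(array([501., 172.]), np.int32(515), ((469.9498291015625, 148.12490844726562), (13.04234790802002, 61.74357986450195), 1.781594157218933))
(array([134., 210.]), np.int32(2651), ((438.55621337890625, 404.424560546875), (44.63237762451172, 30.276735305786133), 8.790946006774902))
(array([280., 215.]), np.int32(2378), ((438.39337158203125, 303.74462890625), (44.91144943237305, 27.427867889404297), 2.9545376300811768))
```

View pics/w7.png

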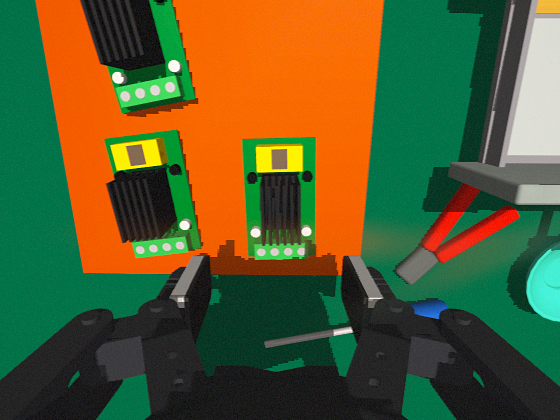

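>>> {"api": "send_rows", "payload": {
  "targets": [
    {"jaw":58,"tx":25,"ty":0.8,"tz":2.2,"ax":-1.2,"ay":0,"az":0},
    {"jaw":54,"tx":38,"ty":0,"tz":0,"ax":0,"ay":0,"az":0},
    {"jaw":48,"tx":30,"ty":0,"tz":0,"ax":0,"ay":0,"az":0},
    {"jaw":44,"tx":15,"ty":0,"tz":0,"ax":0,"ay":0,"az":0},
    {"jaw":40,"tx":0,"ty":0,"tz":0,"ax":0,"ay":0,"az":0},
    {"jaw":36,"tx":0,"ty":0,"tz":0,"ax":0,"ay":0,"az":0},
    {"jaw":33,"tx":0,"ty":0,"tz":0,"ax":0,"ay":0,"az":0},
    {"jaw":30,"tx":0,"ty":0,"tz":0,"ax":0,"ay":0,"az":0},
    {"jaw":28,"tx":0,"ty":0,"tz":0,"ax":0,"ay":0,"az":0},
    {"jaw":25,"tx":0,"ty":0,"tz":0,"ax":0,"ay":0,"az":0},
    {"jaw":22,"tx":0,"ty":0,"tz":0,"ax":0,"ay":0,"az":0}
  ]
}}

```text
time_s: 17.55
ee_pos: [0.4391, 0.3026, 0.2014]
tool_rot: [0.512, 0.488, 0.512, -0.488]
contact_force: [-1.3, 3.0, 5.2]
grip_width: 0.0275
```

```bash
python3 - <<'E'
from h import *
s,p,R=pose();print(s["time_s"],p,R[:,2],s["grip_width"],s["contact_force"])
print(plan(.5366,-.1065,.34,np.radians(-88.3)))
E
```

```text
17.55 [0.43914963 0.30263427 0.20142455] [ 4.75614770e-02 -9.98868111e-01 -6.34097430e-04] 0.027489764632774076 [-1.29874373  3.03679484  5.24211122]
(array([-138.8,   78. ,  413.2]), array([ 1. , -0. , -0.1]), array([-138.6,   85.3,  411.8]))
```

>>> {"api": "send_rows", "payload": {
  "targets": [
    {"jaw":22,"tx":-8,"ty":0,"tz":0,"ax":0,"ay":0,"az":0},
    {"jaw":22,"tx":-25,"ty":0,"tz":0,"ax":1,"ay":0,"az":0},
    {"jaw":22,"tx":-40,"ty":0,"tz":0,"ax":0,"ay":0,"az":0},
    {"jaw":22,"tx":-45,"ty":0,"tz":0,"ax":0,"ay":0,"az":0},
    {"jaw":22,"tx":-20,"ty":5,"tz":18,"ax":0,"ay":0,"az":0},
    {"jaw":22,"tx":0,"ty":10,"tz":38,"ax":0,"ay":0,"az":0},
    {"jaw":22,"tx":0,"ty":14,"tz":53,"ax":0,"ay":0,"az":0},
    {"jaw":22,"tx":0,"ty":14,"tz":53,"ax":0,"ay":0,"az":0},
    {"jaw":22,"tx":0,"ty":14,"tz":53,"ax":0,"ay":0,"az":0},
    {"jaw":22,"tx":0,"ty":14,"tz":53,"ax":0,"ay":0,"az":0},
    {"jaw":22,"tx":0,"ty":11,"tz":43,"ax":0,"ay":0,"az":0},
    {"jaw":22,"tx":0,"ty":7,"tz":26.5,"ax":0,"ay":0,"az":0}
  ]
}}

```text
time_s: 19.05
ee_pos: [0.5382, -0.0343, 0.3387]
tool_rot: [0.507, 0.493, 0.507, -0.493]
contact_force: [-0.1, 0.6, -2.5]
grip_width: 0.0278
```

>>> {"api": "send_rows", "payload": {
  "targets": [
    {"jaw":22,"tx":10,"ty":0,"tz":0,"ax":0,"ay":0,"az":0},
    {"jaw":22,"tx":5,"ty":0,"tz":0,"ax":0,"ay":0,"az":0},
    {"jaw":22,"tx":0,"ty":0,"tz":0,"ax":0,"ay":0,"az":0}
  ]
}}

```text
time_s: 19.42
ee_pos: [0.5378, -0.0314, 0.3234]
tool_rot: [0.507, 0.492, 0.508, -0.492]
contact_force: [0.2, -0.3, -1.4]
grip_width: 0.0278
```

```bash
python3 - <<'E'
from h import *
s,p,R=pose();print(s["time_s"],p,R[:,2],s["grip_width"],s["contact_force"])
print(plan(.5384,-.0322,.25,np.radians(-88.3)))
m,im,d=snap("wrist","w8.png")
E
```

```text
19.425 [ 0.53782822 -0.03137354  0.32340535] [ 3.12308786e-02 -9.99512076e-01 -4.92873289e-04] 0.027763345029432247 [ 0.15411625 -0.33780754 -1.41730674]
(array([73.4,  0.7,  0.9]), array([ 0.1, -0. ,  0.1]), array([73.4,  0.5,  0.8]))
```

View pics/w8.png

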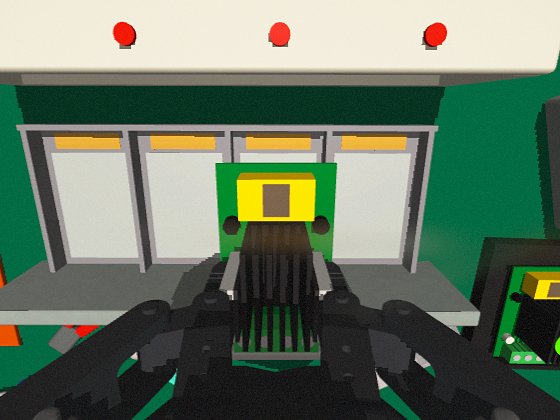

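>>> {"api": "send_rows", "payload": {
  "targets": [
    {"jaw":22,"tx":20,"ty":0.5,"tz":0.8,"ax":0,"ay":0,"az":0},
    {"jaw":22,"tx":30,"ty":0,"tz":0,"ax":0,"ay":0,"az":0},
    {"jaw":22,"tx":16,"ty":0,"tz":0,"ax":0,"ay":0,"az":0},
    {"jaw":22,"tx":5,"ty":0,"tz":0,"ax":0,"ay":0,"az":0},
    {"jaw":22,"tx":0,"ty":0,"tz":0,"ax":0,"ay":0,"az":0}
  ]
}}

```text
time_s: 20.1
ee_pos: [0.5388, -0.0329, 0.2534]
tool_rot: [0.508, 0.492, 0.507, -0.492]
contact_force: [-1.4, -0.4, -1.3]
grip_width: 0.0277
```

```bash
python3 - <<'E'
from h import *
s,p,R=pose();print(s["time_s"],p,R[:,2],s["grip_width"],s["contact_force"])
m,im,d=snap("wrist","w9.png");P=dpts(m,d)
k=(np.abs(P[...,2]-.046)<.004)&(d>0)&(P[...,0]>.46)&(P[...,0]<.63)&(np.abs(P[...,1])<.19)
a=np.radians(1.7); Rt=np.array([[np.cos(a),np.sin(a)],[-np.sin(a),np.cos(a)]])
W=(P[k][:,:2]-p[:2])@Rt.T*1000
h=W[(W[:,0]>-20)&(W[:,0]<62)]; hist,e=np.histogram(h[:,1],bins=np.arange(-160,161,1)); print([(int(x),int(n)) for x,n in zip(e,hist) if n>hist.max()*.3])
hist,e=np.histogram(W[:,0],bins=np.arange(-70,75,1)); print([(int(x),int(n)) for x,n in zip(e,hist) if n>hist.max()*.2])
E
```

```text
20.1 [ 0.53883579 -0.03293249  0.25343827] [ 3.03289872e-02 -9.99539943e-01  2.35485980e-04] 0.027699040279768144 [-1.37241295 -0.37155635 -1.29981355]
[(-113, 188), (-112, 261), (-111, 247), (-110, 365), (-109, 382), (-39, 204), (-38, 244), (-37, 235), (-36, 231), (-35, 187), (35, 312), (36, 241), (37, 241), (38, 243), (108, 192), (109, 450), (110, 260), (111, 261), (112, 214)]
[(-59, 698), (-58, 395), (56, 959), (57, 968), (58, 951), (59, 1140)]
```

View pics/w9.png

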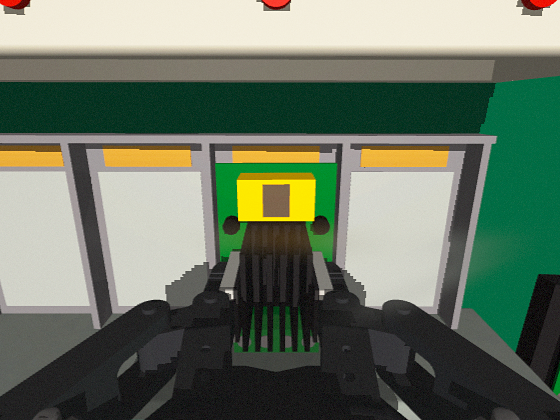

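>>> {"api": "send_rows", "payload": {
  "targets": [
    {"jaw":22,"tx":10,"ty":0,"tz":0,"ax":0,"ay":0,"az":0},
    {"jaw":22,"tx":8,"ty":0,"tz":0,"ax":0,"ay":0,"az":0},
    {"jaw":22,"tx":5,"ty":0,"tz":0,"ax":0,"ay":0,"az":0},
    {"jaw":22,"tx":2.5,"ty":0,"tz":0,"ax":0,"ay":0,"az":0},
    {"jaw":22,"tx":1.5,"ty":0,"tz":0,"ax":0,"ay":0,"az":0},
    {"jaw":22,"tx":0,"ty":0,"tz":0,"ax":0,"ay":0,"az":0}
  ]
}}

```text
time_s: 20.9
ee_pos: [0.5388, -0.033, 0.2264]
tool_rot: [0.508, 0.493, 0.507, -0.492]
contact_force: [-1.0, -0.2, 2.9]
grip_width: 0.0278
```

>>> {"api": "send_rows", "payload": {
  "targets": [
    {"jaw":29,"tx":0,"ty":0,"tz":0,"ax":0,"ay":0,"az":0},
    {"jaw":34,"tx":0,"ty":0,"tz":0,"ax":0,"ay":0,"az":0},
    {"jaw":42,"tx":0,"ty":0,"tz":0,"ax":0,"ay":0,"az":0},
    {"jaw":48,"tx":0,"ty":0,"tz":0,"ax":0,"ay":0,"az":0},
    {"jaw":48,"tx":-20,"ty":0,"tz":0,"ax":0,"ay":0,"az":0},
    {"jaw":48,"tx":-40,"ty":0,"tz":0,"ax":0,"ay":0,"az":0},
    {"jaw":55,"tx":-42,"ty":0,"tz":0,"ax":0,"ay":0,"az":0}
  ]
}}

```text
time_s: 21.78
ee_pos: [0.5385, -0.033, 0.3289]
tool_rot: [0.507, 0.492, 0.508, -0.493]
contact_force: [1.1, 0.3, -0.6]
grip_width: 0.055
```

```bash
python3 - <<'E'
from h import *
s,p,R=pose();print(s["time_s"],p,R[:,2],s["grip_width"],s["contact_force"])
m,im,d=snap("wrist","w10.png")
for o in sinks(m,im,d,.08): print(o)
m,im,d=snap("top","t10.png")
for o in sinks(m,im,d,.055,amin=80): print("t55",o)
print(plan(.4386,.4044,.31,np.radians(-81.2)))
E
```

```text
21.775 [ 0.53852792 -0.03300637  0.32889418] [ 3.00414837e-02 -9.99548627e-01 -2.26382778e-04] 0.05498245931707209 [ 1.12469164  0.31269254 -0.60333432]
(array([276., 218.]), np.int32(2476), ((538.1805419921875, -33.060882568359375), (45.085601806640625, 27.878286361694336), 1.8913493156433105))
(array([ 83., 292.]), np.int32(1534), ((476.7203063964844, 107.18928527832031), (8.363428115844727, 124.2763900756836), 1.7928813695907593))
(array([276., 292.]), np.int32(1073), ((481.1630554199219, -35.097503662109375), (8.363508224487305, 87.46800994873047), 1.7826813459396362))
(array([422., 292.]), np.int32(680), ((484.54052734375, -143.75796508789062), (8.366124153137207, 58.52412033081055), 1.7755447626113892))
(array([270., 342.]), np.int32(1564), ((440.8020935058594, -26.636558532714844), (30.26757049560547, 96.06043243408203), 1.778059482574463))
t55 (array([36., 92.]), np.int32(89), ((884.8178100585938, 697.66162109375), (35.04275131225586, 60.09653091430664), 51.165672302246094))
t55 (array([191., 152.]), np.int32(401), ((727.99462890625, 290.1548156738281), (56.85042953491211, 57
[... 729 characters left out ...]
7607422), 68.67636108398438))
t55 (array([138., 266.]), np.int32(221), ((436.78753662109375, 405.2118225097656), (43.4479866027832, 29.515283584594727), 8.523346900939941))
t55 (array([421., 273.]), np.int32(228), ((425.06524658203125, -282.3108825683594), (43.704444885253906, 29.50343894958496), 1.660712480545044))
t55 (array([462., 272.]), np.int32(224), ((427.0067138671875, -379.4873352050781), (40.97578048706055, 29.8598690032959), 0.5369158983230591))
t55 (array([ 34., 334.]), np.int32(332), ((280.67218017578125, 639.4465942382812), (235.70697021484375, 12.35705280303955), 0.36174696683883667))
(array([  20.4,  -87.5, -440.4]), array([-7.1,  0.2, -0.4]), array([  22.2,  -32.5, -447.7]))
```

View pics/w10.png

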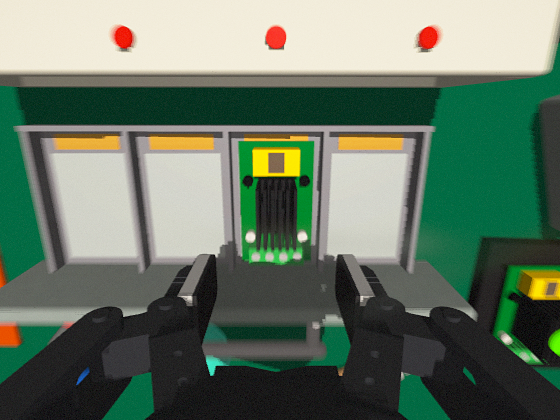

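>>> {"api": "send_rows", "payload": {
  "targets": [
    {"jaw":60,"tx":0,"ty":0,"tz":0,"ax":-7.1,"ay":0,"az":0},
    {"jaw":60,"tx":0,"ty":-2,"tz":-28,"ax":0,"ay":0,"az":0},
    {"jaw":60,"tx":0,"ty":-3.5,"tz":-50,"ax":0,"ay":0,"az":0},
    {"jaw":60,"tx":0,"ty":-4,"tz":-55,"ax":0,"ay":0,"az":0},
    {"jaw":60,"tx":0,"ty":-4,"tz":-55,"ax":0,"ay":0,"az":0},
    {"jaw":60,"tx":0,"ty":-4,"tz":-55,"ax":0,"ay":0,"az":0},
    {"jaw":60,"tx":0,"ty":-4,"tz":-55,"ax":0,"ay":0,"az":0},
    {"jaw":60,"tx":0,"ty":-4,"tz":-55,"ax":0,"ay":0,"az":0},
    {"jaw":60,"tx":10,"ty":-4,"tz":-54,"ax":0,"ay":0,"az":0},
    {"jaw":60,"tx":10,"ty":-3,"tz":-40,"ax":0,"ay":0,"az":0},
    {"jaw":60,"tx":0,"ty":0,"tz":0,"ax":0,"ay":0,"az":0},
    {"jaw":60,"tx":0,"ty":0,"tz":0,"ax":0,"ay":0,"az":0}
  ]
}}

```text
time_s: 23.38
ee_pos: [0.4381, 0.4033, 0.3075]
tool_rot: [0.537, 0.46, 0.537, -0.46]
contact_force: [0.1, 0.5, -0.1]
grip_width: 0.06
```

```bash
python3 - <<'E'
from h import *
s,p,R=pose();print(s["time_s"],p,R[:,2],s["grip_width"],s["contact_force"])
m,im,d=snap("wrist","w11.png")
for o in sinks(m,im,d,.055):
    print(o)
    if abs(o[2][0][1]-404)<50 and o[2][0][0]<500: b=o[2]; print(plan(b[0][0]/1e3,b[0][1]/1e3,.2005,np.radians(b[2]-90)))
E
```

```text
23.375 [0.43806817 0.40333854 0.30747147] [ 1.53370043e-01 -9.88168712e-01  4.75486701e-04] 0.06000395529456039 [ 0.07963332  0.53322899 -0.09562549]
(array([299.,  34.]), np.int32(2753), ((553.7352294921875, 408.21002197265625), (38.109336853027344, 27.896514892578125), 12.493803977966309))
(array([271., 215.]), np.int32(2436), ((438.6825256347656, 406.12457275390625), (44.78446960449219, 27.868894577026367), 8.88473129272461))
(array([107.3,   0.9,  -3.1]), array([-0.1,  0. ,  0. ]), array([107.3,   0.9,  -3. ]))
```

View pics/w11.png

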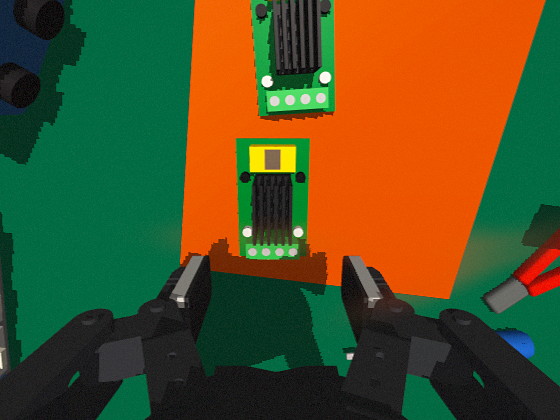

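>>> {"api": "send_rows", "payload": {
  "targets": [
    {"jaw":58,"tx":25,"ty":0.9,"tz":-3,"ax":0,"ay":0,"az":0},
    {"jaw":54,"tx":38,"ty":0,"tz":0,"ax":0,"ay":0,"az":0},
    {"jaw":48,"tx":30,"ty":0,"tz":0,"ax":0,"ay":0,"az":0},
    {"jaw":44,"tx":14,"ty":0,"tz":0,"ax":0,"ay":0,"az":0},
    {"jaw":40,"tx":0,"ty":0,"tz":0,"ax":0,"ay":0,"az":0},
    {"jaw":36,"tx":0,"ty":0,"tz":0,"ax":0,"ay":0,"az":0},
    {"jaw":33,"tx":0,"ty":0,"tz":0,"ax":0,"ay":0,"az":0},
    {"jaw":30,"tx":0,"ty":0,"tz":0,"ax":0,"ay":0,"az":0},
    {"jaw":28,"tx":0,"ty":0,"tz":0,"ax":0,"ay":0,"az":0},
    {"jaw":25,"tx":0,"ty":0,"tz":0,"ax":0,"ay":0,"az":0},
    {"jaw":22,"tx":0,"ty":0,"tz":0,"ax":0,"ay":0,"az":0}
  ]
}}

```text
time_s: 24.8
ee_pos: [0.4385, 0.4068, 0.2013]
tool_rot: [0.537, 0.46, 0.537, -0.46]
contact_force: [-0.2, -1.7, 4.5]
grip_width: 0.0274
```

```bash
python3 - <<'E'
from h import *
s,p,R=pose();print(s["time_s"],p,R[:,2],s["grip_width"],s["contact_force"])
print(plan(.5360,.0415,.33,np.radians(-88.3)))
E
```

```text
24.8 [0.43850219 0.40683348 0.20130907] [ 1.53444245e-01 -9.88157298e-01 -1.32644549e-04] 0.027415335998415474 [-0.23940532 -1.69519007  4.45166261]
(array([-128.7,   40.4,  376. ]), array([ 7.1, -0. , -0. ]), array([-128.7,   86.6,  368.1]))
```

>>> {"api": "send_rows", "payload": {
  "targets": [
    {"jaw":22,"tx":-8,"ty":0,"tz":0,"ax":0,"ay":0,"az":0},
    {"jaw":22,"tx":-25,"ty":0,"tz":0,"ax":0,"ay":0,"az":0},
    {"jaw":22,"tx":-40,"ty":0,"tz":0,"ax":3.5,"ay":0,"az":0},
    {"jaw":22,"tx":-40,"ty":0,"tz":0,"ax":3.6,"ay":0,"az":0},
    {"jaw":22,"tx":-15,"ty":5,"tz":22,"ax":0,"ay":0,"az":0},
    {"jaw":22,"tx":0,"ty":10,"tz":43,"ax":0,"ay":0,"az":0},
    {"jaw":22,"tx":0,"ty":13.5,"tz":56,"ax":0,"ay":0,"az":0},
    {"jaw":22,"tx":0,"ty":13.5,"tz":57,"ax":0,"ay":0,"az":0},
    {"jaw":22,"tx":0,"ty":13.5,"tz":57,"ax":0,"ay":0,"az":0},
    {"jaw":22,"tx":0,"ty":13,"tz":56,"ax":0,"ay":0,"az":0},
    {"jaw":22,"tx":0,"ty":11,"tz":48,"ax":0,"ay":0,"az":0},
    {"jaw":22,"tx":0,"ty":7,"tz":29,"ax":0,"ay":0,"az":0}
  ]
}}

```text
time_s: 26.3
ee_pos: [0.5357, 0.0384, 0.3279]
tool_rot: [0.507, 0.492, 0.508, -0.493]
contact_force: [0.2, 0.9, -2.8]
grip_width: 0.0273
```

>>> {"api": "send_rows", "payload": {
  "targets": [
    {"jaw":22,"tx":10,"ty":0,"tz":0,"ax":0,"ay":0,"az":0},
    {"jaw":22,"tx":30,"ty":0,"tz":0,"ax":0,"ay":0,"az":0},
    {"jaw":22,"tx":25,"ty":0,"tz":0,"ax":0,"ay":0,"az":0},
    {"jaw":22,"tx":10,"ty":0,"tz":0,"ax":0,"ay":0,"az":0},
    {"jaw":22,"tx":0,"ty":0,"tz":0,"ax":0,"ay":0,"az":0}
  ]
}}

```text
time_s: 26.92
ee_pos: [0.5356, 0.0418, 0.2534]
tool_rot: [0.507, 0.492, 0.508, -0.493]
contact_force: [-0.3, -0.0, -0.7]
grip_width: 0.0278
```

```bash
cat > bay.py <<'E'
from h import *
import sys
s,p,R=pose();print(s["time_s"],p,R[:,2],s["grip_width"],s["contact_force"])
m,im,d=snap("wrist",sys.argv[1]);P=dpts(m,d)
k=(np.abs(P[...,2]-.046)<.004)&(d>0)&(P[...,0]>.46)&(P[...,0]<.63)&(np.abs(P[...,1])<.19)
a=np.radians(1.75); Rt=np.array([[np.cos(a),np.sin(a)],[-np.sin(a),np.cos(a)]])
W=(P[k][:,:2]-p[:2])@Rt.T*1000
h=W[(W[:,0]>-20)&(W[:,0]<62)]; hist,e=np.histogram(h[:,1],bins=np.arange(-190,191,1)); print([(int(x),int(n)) for x,n in zip(e,hist) if n>hist.max()*.3])
hist,e=np.histogram(W[:,0],bins=np.arange(-70,75,1)); print([(int(x),int(n)) for x,n in zip(e,hist) if n>hist.max()*.2])
E
python3 bay.py w12.png
```

```text
26.925 [0.53563487 0.04176499 0.25343219] [ 3.07324551e-02 -9.99527604e-01 -2.91362132e-04] 0.027781530179385665 [-0.31822631 -0.0186623  -0.71760912]
[(-114, 157), (-113, 265), (-112, 248), (-111, 271), (-110, 332), (-61, 262), (-58, 165), (-39, 263), (-38, 240), (-37, 247), (-36, 253), (34, 285), (35, 241), (36, 246), (37, 248), (108, 509), (109, 262), (110, 268), (111, 243)]
[(-58, 342), (-57, 863), (21, 294), (57, 724), (58, 972), (59, 981), (60, 985), (61, 457)]
```

View pics/w12.png

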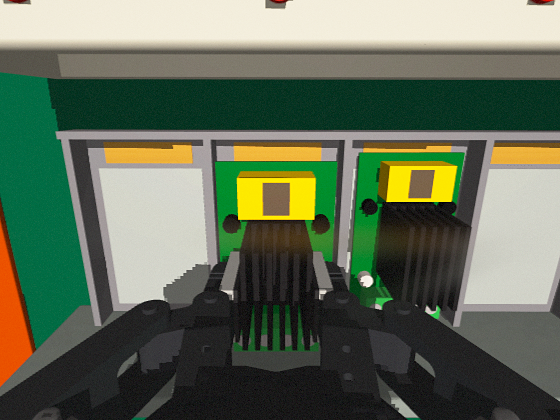

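>>> {"api": "send_rows", "payload": {
  "targets": [
    {"jaw":22,"tx":10,"ty":0.3,"tz":0.7,"ax":0,"ay":0,"az":0},
    {"jaw":22,"tx":8,"ty":0,"tz":0,"ax":0,"ay":0,"az":0},
    {"jaw":22,"tx":5,"ty":0,"tz":0,"ax":0,"ay":0,"az":0},
    {"jaw":22,"tx":2.5,"ty":0,"tz":0,"ax":0,"ay":0,"az":0},
    {"jaw":22,"tx":1.5,"ty":0,"tz":0,"ax":0,"ay":0,"az":0},
    {"jaw":22,"tx":0,"ty":0,"tz":0,"ax":0,"ay":0,"az":0}
  ]
}}

```text
time_s: 27.72
ee_pos: [0.5363, 0.0409, 0.2269]
tool_rot: [0.507, 0.492, 0.507, -0.492]
contact_force: [0.1, -0.0, -2.0]
grip_width: 0.0274
```

>>> {"api": "send_rows", "payload": {
  "targets": [
    {"jaw":22,"tx":0.8,"ty":0,"tz":0,"ax":0,"ay":0,"az":0},
    {"jaw":29,"tx":0,"ty":0,"tz":0,"ax":0,"ay":0,"az":0},
    {"jaw":34,"tx":0,"ty":0,"tz":0,"ax":0,"ay":0,"az":0},
    {"jaw":42,"tx":0,"ty":0,"tz":0,"ax":0,"ay":0,"az":0},
    {"jaw":48,"tx":0,"ty":0,"tz":0,"ax":0,"ay":0,"az":0},
    {"jaw":48,"tx":-20,"ty":0,"tz":0,"ax":0,"ay":0,"az":0},
    {"jaw":48,"tx":-40,"ty":0,"tz":0,"ax":0,"ay":0,"az":0},
    {"jaw":55,"tx":-42,"ty":0,"tz":0,"ax":0,"ay":0,"az":0}
  ]
}}

```text
time_s: 28.72
ee_pos: [0.5361, 0.0409, 0.3291]
tool_rot: [0.507, 0.492, 0.508, -0.493]
contact_force: [-0.1, -0.3, 0.0]
grip_width: 0.0552
```

```bash
python3 - <<'E'
from h import *
s,p,R=pose();print(s["time_s"],p,R[:,2],s["grip_width"],s["contact_force"])
m,im,d=snap("wrist","w13.png")
for o in sinks(m,im,d,.08): print(o)
m,im,d=snap("top","t13.png")
for o in sinks(m,im,d,.055,amin=150): print("t55",o)
print(plan(.556,.4082,.31,np.radians(-77.5)))
E
```

```text
28.725 [0.53610652 0.04091761 0.32912536] [ 3.01369607e-02 -9.99545770e-01 -1.30801648e-04] 0.0551769752835474 [-0.07532455 -0.25440197  0.02998055]
(array([275., 218.]), np.int32(2403), ((536.4136962890625, 40.91449737548828), (45.0329704284668, 27.86785125732422), 1.7920225858688354))
(array([382., 217.]), np.int32(2636), ((538.3448486328125, -31.95427894592285), (44.40031433105469, 29.504396438598633), 1.8784308433532715))
(array([129., 292.]), np.int32(686), ((475.641845703125, 147.78013610839844), (7.526366233825684, 59.2839241027832), 1.7876837253570557))
(array([275., 292.]), np.int32(1094), ((478.60296630859375, 39.15943145751953), (8.372442245483398, 86.69100189208984), 1.7807867527008057))
(array([471., 292.]), np.int32(1564), ((483.1014404296875, -105.92073822021484), (8.37855339050293, 130.59490966796875), 1.7700741291046143))
(array([280., 342.]), np.int32(1639), ((438.7759704589844, 28.976972579956055), (30.296306610107422, 96.85285186767578), 1.773497462272644))
t55 (array([191., 152.]), np.int32(406), ((728.3331909179688, 290.17120361328125), (59.3878059387207, 56.313
[... 294 characters left out ...]
076172), 12.942953109741211))
t55 (array([ 66., 231.]), np.int32(151), ((521.0043334960938, 583.7066650390625), (23.64068603515625, 106.82829284667969), 68.67984771728516))
t55 (array([422., 273.]), np.int32(227), ((424.9633483886719, -282.62115478515625), (43.42074966430664, 29.40129280090332), 0.46398067474365234))
t55 (array([462., 273.]), np.int32(222), ((427.0009765625, -379.53350830078125), (41.17113494873047, 29.709672927856445), 0.9794006943702698))
t55 (array([ 33., 335.]), np.int32(322), ((279.5777282714844, 639.869384765625), (13.82475757598877, 237.81536865234375), 89.80111694335938))
(array([  22.2,   30.1, -366.6]), array([-10.8,   0.1,  -0.4]), array([  22.4,   98.3, -354.4]))
```

View pics/t13.png

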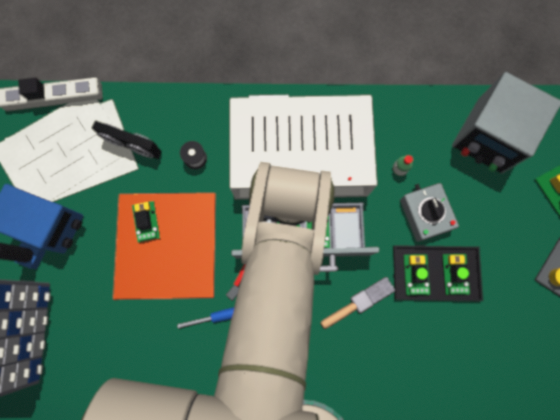

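>>> {"api": "send_rows", "payload": {
  "targets": [
    {"jaw":60,"tx":0,"ty":0,"tz":0,"ax":-5.4,"ay":0,"az":0},
    {"jaw":60,"tx":0,"ty":0,"tz":0,"ax":-5.4,"ay":0,"az":0},
    {"jaw":60,"tx":0,"ty":8,"tz":-28,"ax":0,"ay":0,"az":0},
    {"jaw":60,"tx":0,"ty":14,"tz":-52,"ax":0,"ay":0,"az":0},
    {"jaw":60,"tx":0,"ty":15,"tz":-54,"ax":0,"ay":0,"az":0},
    {"jaw":60,"tx":0,"ty":15,"tz":-54,"ax":0,"ay":0,"az":0},
    {"jaw":60,"tx":0,"ty":15,"tz":-54,"ax":0,"ay":0,"az":0},
    {"jaw":60,"tx":10,"ty":15,"tz":-54,"ax":0,"ay":0,"az":0},
    {"jaw":60,"tx":10,"ty":10,"tz":-38,"ax":0,"ay":0,"az":0},
    {"jaw":60,"tx":0,"ty":6,"tz":-20,"ax":0,"ay":0,"az":0},
    {"jaw":60,"tx":0,"ty":0,"tz":0,"ax":0,"ay":0,"az":0},
    {"jaw":60,"tx":0,"ty":0,"tz":0,"ax":0,"ay":0,"az":0}
  ]
}}

```text
time_s: 30.32
ee_pos: [0.5553, 0.4068, 0.3078]
tool_rot: [0.551, 0.442, 0.551, -0.443]
contact_force: [0.9, -0.2, 0.0]
grip_width: 0.0601
```

```bash
python3 - <<'E'
from h import *
s,p,R=pose();print(s["time_s"],p,R[:,2],s["grip_width"],s["contact_force"])
m,im,d=snap("wrist","w14.png")
for o in sinks(m,im,d,.055):
    print(o)
    b=o[2]; print(plan(b[0][0]/1e3,b[0][1]/1e3,.2005,np.radians(b[2]-90)))
E
```

```text
30.325 [0.55531094 0.40684685 0.307823  ] [ 2.16194995e-01 -9.76350152e-01  3.23554172e-04] 0.060093133900047134 [ 0.94709122 -0.21180821  0.02515947]
(array([522.,  14.]), np.int32(2238), ((707.7592163085938, 293.33380126953125), (18.4788818359375, 48.73354721069336), 12.600570678710938))
(array([107.6, 124.3, 143.5]), array([-0.1,  0. ,  0. ]), array([107.6, 124. , 143.8]))
(array([ 18., 165.]), np.int32(1361), ((543.6326904296875, 581.1485595703125), (26.015769958496094, 84.34163665771484), 89.07644653320312))
(array([ 107.6,   26.2, -172.9]), array([-76.6,   0. ,   0. ]), array([107.6, 174.3, -14.6]))
(array([273., 211.]), np.int32(2462), ((558.0499267578125, 408.9471435546875), (44.60753631591797, 27.8657169342041), 12.554214477539062))
(array([107.6,   3.1,  -1.7]), array([-0.1,  0. ,  0. ]), array([107.6,   3.1,  -1.6]))
```

View pics/w14.png

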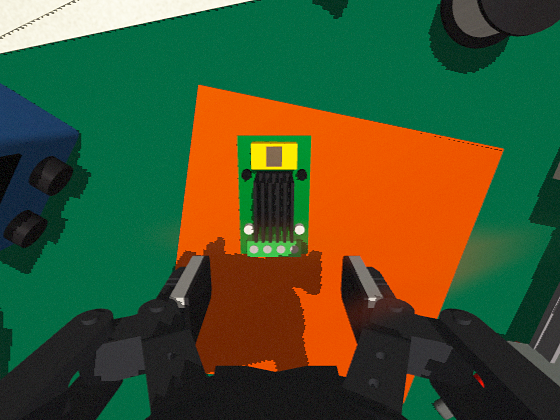

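>>> {"api": "send_rows", "payload": {
  "targets": [
    {"jaw":58,"tx":25,"ty":3,"tz":-1.6,"ax":0,"ay":0,"az":0},
    {"jaw":54,"tx":38,"ty":0,"tz":0,"ax":0,"ay":0,"az":0},
    {"jaw":48,"tx":30,"ty":0,"tz":0,"ax":0,"ay":0,"az":0},
    {"jaw":44,"tx":14.5,"ty":0,"tz":0,"ax":0,"ay":0,"az":0},
    {"jaw":40,"tx":0,"ty":0,"tz":0,"ax":0,"ay":0,"az":0},
    {"jaw":36,"tx":0,"ty":0,"tz":0,"ax":0,"ay":0,"az":0},
    {"jaw":33,"tx":0,"ty":0,"tz":0,"ax":0,"ay":0,"az":0},
    {"jaw":30,"tx":0,"ty":0,"tz":0,"ax":0,"ay":0,"az":0},
    {"jaw":28,"tx":0,"ty":0,"tz":0,"ax":0,"ay":0,"az":0},
    {"jaw":25,"tx":0,"ty":0,"tz":0,"ax":0,"ay":0,"az":0},
    {"jaw":22,"tx":0,"ty":0,"tz":0,"ax":0,"ay":0,"az":0}
  ]
}}

```text
time_s: 31.75
ee_pos: [0.5579, 0.4099, 0.2011]
tool_rot: [0.552, 0.443, 0.551, -0.442]
contact_force: [0.8, -2.2, 4.8]
grip_width: 0.0276
```

```bash
python3 - <<'E'
from h import *
s,p,R=pose();print(s["time_s"],p,R[:,2],s["grip_width"],s["contact_force"])
print(plan(.5336,.115,.33,np.radians(-88.25)))
E
```

```text
31.75 [0.55788302 0.40986582 0.20110094] [ 2.16817877e-01 -9.76212065e-01  1.11663607e-04] 0.027629046982117985 [ 0.7753686  -2.22765736  4.75984825]
(array([-128.9,  -87.5,  282.6]), array([10.8,  0. , -0. ]), array([-128.9,  -33.3,  294. ]))
```

>>> {"api": "send_rows", "payload": {
  "targets": [
    {"jaw":22,"tx":-8,"ty":0,"tz":0,"ax":0,"ay":0,"az":0},
    {"jaw":22,"tx":-25,"ty":0,"tz":0,"ax":0,"ay":0,"az":0},
    {"jaw":22,"tx":-40,"ty":0,"tz":0,"ax":3.6,"ay":0,"az":0},
    {"jaw":22,"tx":-40,"ty":0,"tz":0,"ax":4.0,"ay":0,"az":0},
    {"jaw":22,"tx":-15,"ty":0,"tz":0,"ax":3.2,"ay":0,"az":0},
    {"jaw":22,"tx":0,"ty":-3,"tz":24,"ax":0,"ay":0,"az":0},
    {"jaw":22,"tx":0,"ty":-5,"tz":45,"ax":0,"ay":0,"az":0},
    {"jaw":22,"tx":0,"ty":-6,"tz":53,"ax":0,"ay":0,"az":0},
    {"jaw":22,"tx":0,"ty":-6,"tz":53,"ax":0,"ay":0,"az":0},
    {"jaw":22,"tx":0,"ty":-6,"tz":52,"ax":0,"ay":0,"az":0},
    {"jaw":22,"tx":0,"ty":-5,"tz":42,"ax":0,"ay":0,"az":0},
    {"jaw":22,"tx":0,"ty":-2.3,"tz":25,"ax":0,"ay":0,"az":0}
  ]
}}

```text
time_s: 33.25
ee_pos: [0.5329, 0.1134, 0.3286]
tool_rot: [0.507, 0.493, 0.507, -0.493]
contact_force: [0.0, -0.2, -2.0]
grip_width: 0.0274
```

>>> {"api": "send_rows", "payload": {
  "targets": [
    {"jaw":22,"tx":10,"ty":0,"tz":0,"ax":0,"ay":0,"az":0},
    {"jaw":22,"tx":30,"ty":0,"tz":0,"ax":0,"ay":0,"az":0},
    {"jaw":22,"tx":25,"ty":0,"tz":0,"ax":0,"ay":0,"az":0},
    {"jaw":22,"tx":10,"ty":0,"tz":0,"ax":0,"ay":0,"az":0},
    {"jaw":22,"tx":0,"ty":0,"tz":0,"ax":0,"ay":0,"az":0}
  ]
}}

```text
time_s: 33.88
ee_pos: [0.5332, 0.1156, 0.2533]
tool_rot: [0.507, 0.492, 0.508, -0.492]
contact_force: [-0.4, 0.4, -1.7]
grip_width: 0.0276
```

```bash
python3 bay.py w15.png
```

```text
33.875 [0.53323591 0.11564326 0.25327088] [ 3.07264430e-02 -9.99527810e-01 -2.07284994e-04] 0.027626930439730104 [-0.37697847  0.39772136 -1.71200489]
[(-136, 297), (-135, 466), (-132, 273), (-114, 157), (-113, 216), (-112, 276), (-111, 264), (-110, 348), (-61, 300), (-58, 171), (-40, 144), (-39, 239), (-38, 266), (-37, 244), (-36, 271), (34, 267), (35, 236), (36, 249), (37, 246)]
[(-57, 706), (-34, 350), (-33, 152), (19, 156), (20, 191), (21, 410), (22, 235), (45, 264), (57, 392), (58, 716), (59, 723), (60, 718), (61, 471)]
```

View pics/w15.png

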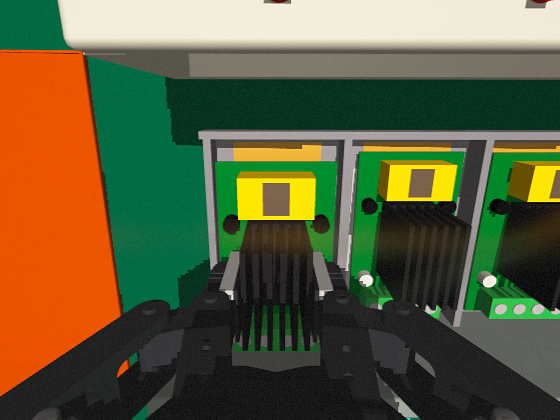

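>>> {"api": "send_rows", "payload": {
  "targets": [
    {"jaw":22,"tx":10,"ty":0.5,"tz":0.8,"ax":0,"ay":0,"az":0},
    {"jaw":22,"tx":8,"ty":0,"tz":0,"ax":0,"ay":0,"az":0},
    {"jaw":22,"tx":5,"ty":0,"tz":0,"ax":0,"ay":0,"az":0},
    {"jaw":22,"tx":2.5,"ty":0,"tz":0,"ax":0,"ay":0,"az":0},
    {"jaw":22,"tx":1.5,"ty":0,"tz":0,"ax":0,"ay":0,"az":0},
    {"jaw":22,"tx":0.5,"ty":0,"tz":0,"ax":0,"ay":0,"az":0},
    {"jaw":22,"tx":0,"ty":0,"tz":0,"ax":0,"ay":0,"az":0}
  ]
}}

```text
time_s: 34.8
ee_pos: [0.5338, 0.1143, 0.2262]
tool_rot: [0.508, 0.492, 0.507, -0.492]
contact_force: [0.3, 0.2, -1.9]
grip_width: 0.0277
```

>>> {"api": "send_rows", "payload": {
  "targets": [
    {"jaw":22,"tx":0.8,"ty":0,"tz":0,"ax":0,"ay":0,"az":0},
    {"jaw":29,"tx":0,"ty":0,"tz":0,"ax":0,"ay":0,"az":0},
    {"jaw":34,"tx":0,"ty":0,"tz":0,"ax":0,"ay":0,"az":0},
    {"jaw":42,"tx":0,"ty":0,"tz":0,"ax":0,"ay":0,"az":0},
    {"jaw":48,"tx":0,"ty":0,"tz":0,"ax":0,"ay":0,"az":0},
    {"jaw":48,"tx":-20,"ty":0,"tz":0,"ax":0,"ay":0,"az":0},
    {"jaw":48,"tx":-40,"ty":0,"tz":0,"ax":0,"ay":0,"az":0},
    {"jaw":55,"tx":-42,"ty":0,"tz":0,"ax":0,"ay":0,"az":0}
  ]
}}

```text
time_s: 35.8
ee_pos: [0.5337, 0.1143, 0.3283]
tool_rot: [0.507, 0.492, 0.508, -0.493]
contact_force: [0.2, 0.1, -0.4]
grip_width: 0.0549
```

```bash
python3 - <<'E'
from h import *
s,p,R=pose();print(s["time_s"],p,R[:,2],s["grip_width"],s["contact_force"])
m,im,d=snap("wrist","w16.png")
for o in sinks(m,im,d,.08): print(o)
m,im,d=snap("top","t16.png")
for o in sinks(m,im,d,.055,amin=150): print("t55",o)
m,im,d=snap("scene","s16.png")
E
```

```text
35.8 [0.53368966 0.11425932 0.3282957 ] [ 3.00033191e-02 -9.99549798e-01 -3.73567608e-05] 0.05486937505982454 [ 0.17909488  0.09786042 -0.37766256]
(array([275., 219.]), np.int32(2332), ((534.2646484375, 114.33889770507812), (44.85847091674805, 27.873701095581055), 1.7831653356552124))
(array([381., 217.]), np.int32(2678), ((536.5210571289062, 42.008827209472656), (44.87042236328125, 29.507844924926758), 1.7809072732925415))
(array([487., 217.]), np.int32(2821), ((538.7852783203125, -30.666337966918945), (44.88239288330078, 31.693302154541016), 1.7785768508911133))
(array([276., 292.]), np.int32(1084), ((476.6778259277344, 112.51905822753906), (8.340873718261719, 86.35595703125), 1.7759989500045776))
(array([473., 292.]), np.int32(1592), ((481.15020751953125, -32.01018524169922), (8.347627639770508, 130.1064453125), 1.7667453289031982))
(array([334., 338.]), np.int32(577), ((438.14300537109375, 65.46361541748047), (30.186973571777344, 22.62314796447754), 1.7639939785003662))
(array([507., 334.]), np.int32(436), ((444.1106872558594, -66.16252136230469), (29.126121520996094, 15.5297479
[... 340 characters left out ...]
.]), np.int32(188), ((554.0287475585938, -30.980730056762695), (50.51521682739258, 32.46646499633789), 0.3863873779773712))
t55 (array([318., 241.]), np.int32(165), ((506.3736877441406, -32.775184631347656), (34.8052864074707, 42.06660842895508), 0.3865213990211487))
t55 (array([421., 273.]), np.int32(226), ((425.06524658203125, -282.3108825683594), (43.704444885253906, 29.50343894958496), 1.660712480545044))
t55 (array([462., 272.]), np.int32(219), ((427.0048828125, -379.3962707519531), (40.97378921508789, 30.042034149169922), 0.5369158983230591))
t55 (array([ 34., 334.]), np.int32(313), ((279.59014892578125, 640.0048828125), (237.79637145996094, 12.725883483886719), 0.0006029601208865643))
```

View pics/s16.png

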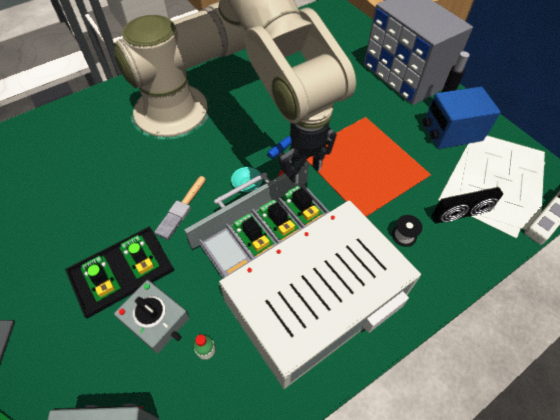

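View pics/w16.png

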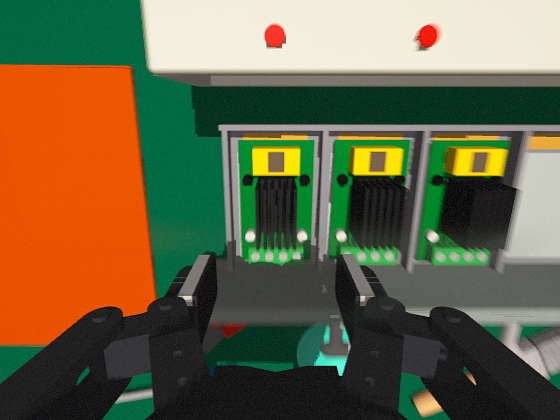

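>>> {"api": "send_rows", "payload": {
  "targets": [
    {"jaw":0,"tx":0,"ty":-30,"tz":22,"ax":0,"ay":0,"az":0},
    {"jaw":0,"tx":0,"ty":-40,"tz":29,"ax":0,"ay":0,"az":0},
    {"jaw":0,"tx":0,"ty":-40,"tz":29,"ax":0,"ay":0,"az":0},
    {"jaw":0,"tx":0,"ty":-37,"tz":28,"ax":0,"ay":0,"az":0},
    {"jaw":0,"tx":30,"ty":0,"tz":0,"ax":0,"ay":0,"az":0},
    {"jaw":0,"tx":40,"ty":0,"tz":0,"ax":0,"ay":0,"az":0},
    {"jaw":0,"tx":20,"ty":0,"tz":0,"ax":0,"ay":0,"az":0},
    {"jaw":0,"tx":0,"ty":0,"tz":0,"ax":0,"ay":0,"az":0}
  ]
}}

```text
time_s: 36.95
ee_pos: [0.3896, 0.002, 0.2358]
tool_rot: [0.506, 0.492, 0.509, -0.493]
contact_force: [0.9, -0.1, -0.2]
grip_width: -0.0001
```

```bash
python3 - <<'E'
from h import *
s,p,R=pose();print(s["time_s"],p,R[:,2],s["grip_width"],s["contact_force"])
m,im,d=snap("wrist","w17.png")
m,im,d=snap("scene","s17.png")
m,im,d=snap("top","t17.png")
E
```

```text
36.95 [0.38955172 0.0020351  0.23583671] [ 0.0299666  -0.99954988 -0.00142485] -0.0001204389165308087 [ 0.86393911 -0.08169064 -0.22599491]
```

View pics/w17.png

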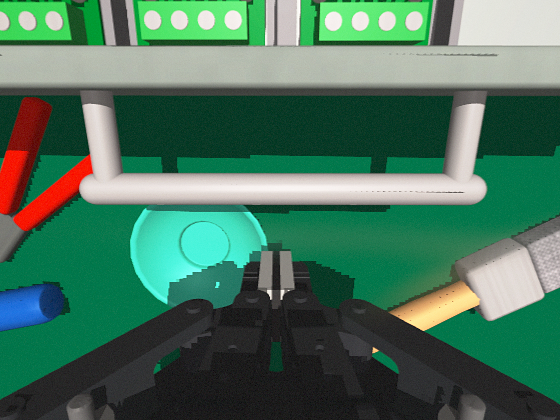

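View pics/s17.png

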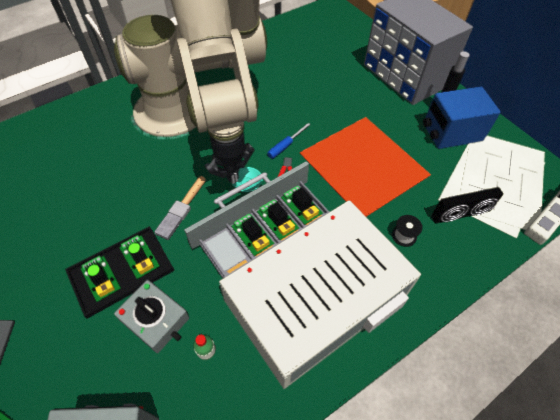

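>>> {"api": "send_rows", "payload": {
  "targets": [
    {"jaw":0,"tx":0,"ty":8,"tz":0,"ax":0,"ay":0,"az":0},
    {"jaw":0,"tx":0,"ty":8,"tz":0,"ax":0,"ay":0,"az":0},
    {"jaw":0,"tx":0,"ty":4,"tz":0,"ax":0,"ay":0,"az":0},
    {"jaw":0,"tx":0,"ty":4,"tz":0,"ax":0,"ay":0,"az":0},
    {"jaw":0,"tx":0,"ty":4,"tz":0,"ax":0,"ay":0,"az":0},
    {"jaw":0,"tx":0,"ty":5,"tz":0,"ax":0,"ay":0,"az":0},
    {"jaw":0,"tx":0,"ty":7,"tz":0,"ax":0,"ay":0,"az":0},
    {"jaw":0,"tx":0,"ty":9,"tz":0,"ax":0,"ay":0,"az":0},
    {"jaw":0,"tx":0,"ty":11,"tz":0,"ax":0,"ay":0,"az":0},
    {"jaw":0,"tx":0,"ty":12,"tz":0,"ax":0,"ay":0,"az":0},
    {"jaw":0,"tx":0,"ty":12,"tz":0,"ax":0,"ay":0,"az":0}
  ]
}}

```text
time_s: 38.48
ee_pos: [0.475, 0.0045, 0.2372]
tool_rot: [0.507, 0.492, 0.508, -0.492]
contact_force: [-4.5, -0.7, 0.4]
grip_width: 0.0
```

>>> {"api": "send_rows", "payload": {
  "targets": [
    {"jaw":0,"tx":0,"ty":12,"tz":0,"ax":0,"ay":0,"az":0},
    {"jaw":0,"tx":0,"ty":12,"tz":0,"ax":0,"ay":0,"az":0},
    {"jaw":0,"tx":0,"ty":12,"tz":0,"ax":0,"ay":0,"az":0},
    {"jaw":0,"tx":0,"ty":12,"tz":0,"ax":0,"ay":0,"az":0},
    {"jaw":0,"tx":0,"ty":10,"tz":0,"ax":0,"ay":0,"az":0},
    {"jaw":0,"tx":0,"ty":8,"tz":0,"ax":0,"ay":0,"az":0},
    {"jaw":0,"tx":0,"ty":6,"tz":0,"ax":0,"ay":0,"az":0},
    {"jaw":0,"tx":0,"ty":4,"tz":0,"ax":0,"ay":0,"az":0},
    {"jaw":0,"tx":0,"ty":3,"tz":0,"ax":0,"ay":0,"az":0},
    {"jaw":0,"tx":0,"ty":0,"tz":0,"ax":0,"ay":0,"az":0}
  ]
}}

```text
time_s: 39.72
ee_pos: [0.5533, 0.0068, 0.2374]
tool_rot: [0.508, 0.493, 0.507, -0.492]
contact_force: [-0.4, -0.5, -0.6]
grip_width: 0.0
```

```bash
python3 - <<'E'
from h import *
s,p,R=pose();print(s["time_s"],p,R[:,2],s["grip_width"],s["contact_force"])
m,im,d=snap("wrist","w18.png")
m,im,d=snap("top","t18.png")
E
```

```text
39.725 [0.55329964 0.00683919 0.23743511] [ 3.00375720e-02 -9.99548770e-01 -1.48327309e-05] 4.4389756878854985e-05 [-0.38245519 -0.48456401 -0.59844673]
```

View pics/w18.png

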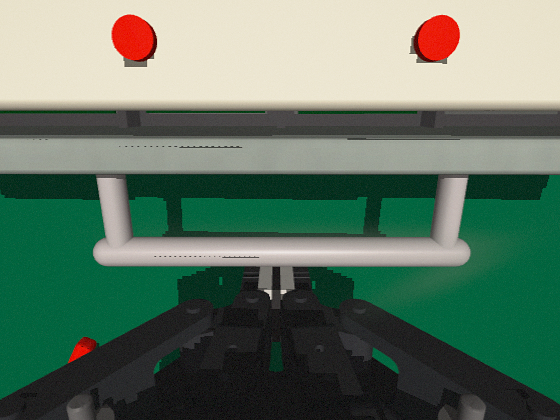

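>>> {"api": "send_rows", "payload": {
  "targets": [
    {"jaw":0,"tx":0,"ty":3,"tz":0,"ax":0,"ay":0,"az":0},
    {"jaw":0,"tx":0,"ty":3,"tz":0,"ax":0,"ay":0,"az":0},
    {"jaw":0,"tx":0,"ty":3,"tz":0,"ax":0,"ay":0,"az":0},
    {"jaw":0,"tx":0,"ty":2.5,"tz":0,"ax":0,"ay":0,"az":0},
    {"jaw":0,"tx":0,"ty":2,"tz":0,"ax":0,"ay":0,"az":0},
    {"jaw":0,"tx":0,"ty":0,"tz":0,"ax":0,"ay":0,"az":0}
  ]
}}

```text
time_s: 40.58
ee_pos: [0.5644, 0.0072, 0.2372]
tool_rot: [0.505, 0.489, 0.511, -0.495]
contact_force: [-30.3, -3.4, 20.6]
grip_width: -0.0003
```

>>> {"api": "send_rows", "payload": {
  "targets": [
    {"jaw":0,"tx":0,"ty":1.5,"tz":0,"ax":0,"ay":0,"az":0},
    {"jaw":0,"tx":0,"ty":1,"tz":0,"ax":0,"ay":0,"az":0}
  ]
}}

```text
time_s: 40.83
ee_pos: [0.5657, 0.0072, 0.2372]
tool_rot: [0.503, 0.487, 0.513, -0.497]
contact_force: [-48.1, -5.4, 31.7]
grip_width: 0.0004
```

>>> {"api": "send_rows", "payload": {
  "targets": [
    {"jaw":0,"tx":0,"ty":-4,"tz":0,"ax":0,"ay":0,"az":0},
    {"jaw":0,"tx":0,"ty":-12,"tz":0,"ax":0,"ay":0,"az":0},
    {"jaw":0,"tx":0,"ty":-25,"tz":0,"ax":0,"ay":0,"az":0},
    {"jaw":0,"tx":-20,"ty":0,"tz":0,"ax":0,"ay":0,"az":0},
    {"jaw":0,"tx":-40,"ty":0,"tz":0,"ax":0,"ay":0,"az":0},
    {"jaw":0,"tx":-40,"ty":0,"tz":0,"ax":0,"ay":0,"az":0},
    {"jaw":0,"tx":0,"ty":0,"tz":0,"ax":0,"ay":0,"az":0}
  ]
}}

```text
time_s: 41.7
ee_pos: [0.5287, 0.006, 0.3401]
tool_rot: [0.51, 0.494, 0.505, -0.491]
contact_force: [0.3, -0.0, -0.7]
grip_width: 0.0002
```

```bash
python3 - <<'E'
from h import *
s,p,R=pose();print(s["time_s"],p,R[:,2],s["grip_width"],s["contact_force"],s["joint_positions"])
m,im,d=snap("wrist","w19.png")
P=dpts(m,d)
k=(np.abs(P[...,2]-.1)<.004)&(P[...,0]>.56)&(d>0); print("panel",cv2.minAreaRect((P[k][:,:2]*1000).astype(np.float32)))
k=(np.abs(P[...,2]-.115)<.004)&(P[...,0]>.56)&(d>0); print("case",cv2.minAreaRect((P[k][:,:2]*1000).astype(np.float32)))
m,im,d=snap("top","t19.png"); P=dpts(m,d)
k=np.zeros(d.shape,bool); k[180:245,395:465]=1
k&=(P[...,2]>.08)&(P[...,2]<.1); print("bar",cv2.minAreaRect((P[k][:,:2]*1000).astype(np.float32)))
E
```

```text
41.7 [0.52868515 0.00604218 0.34012282] [ 0.03019571 -0.99954289  0.00149655] 0.00015275358941853833 [ 0.27754008 -0.04714426 -0.71003664] [-2.10377816e-01  3.78788419e-01  1.58164141e+00  1.84861611e-04
  1.17418683e+00  1.33014226e+00]
panel ((620.7763671875, 5.6561737060546875), (12.940815925598145, 335.3183288574219), 1.8257789611816406)
case ((642.0068359375, 6.7713775634765625), (31.19827651977539, 306.0787353515625), 1.8100841045379639)
bar ((581.7228393554688, -316.54351806640625), (49.95040512084961, 15.35051441192627), 20.359481811523438)
```

View pics/w19.png

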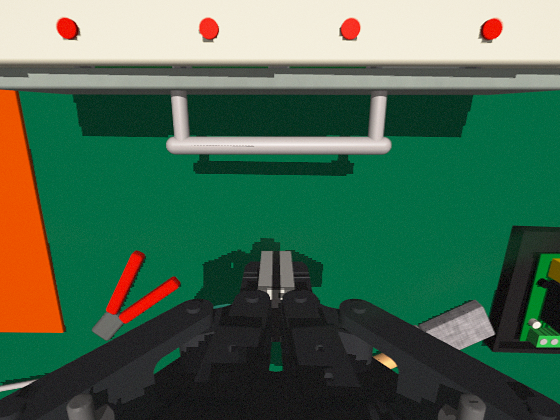

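View pics/t19.png

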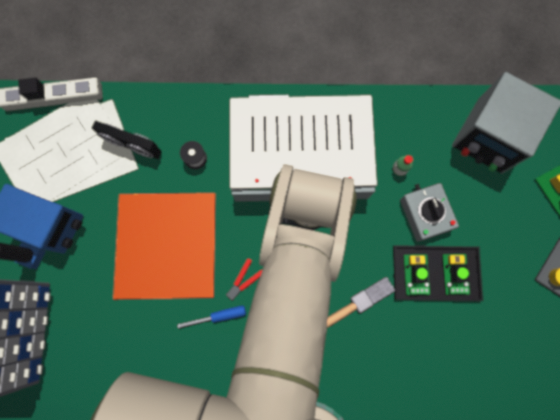

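```bash
python3 - <<'E'
from h import *
print(plan(.5817,-.3164,.33,np.radians(-70.5)))
E
```

```text
(array([  6.9,  43.9, 323.9]), array([-17.8,   0. ,  -0. ]), array([  6.9, -57.1, 321.9]))
```

>>> {"api": "send_rows", "payload": {
  "targets": [
    {"jaw":45,"tx":0,"ty":0,"tz":0,"ax":-9,"ay":0,"az":0},
    {"jaw":45,"tx":0,"ty":0,"tz":0,"ax":-8.8,"ay":0,"az":0},
    {"jaw":45,"tx":0,"ty":-6,"tz":32,"ax":0,"ay":0,"az":0},
    {"jaw":45,"tx":0,"ty":-9,"tz":50,"ax":0,"ay":0,"az":0},
    {"jaw":45,"tx":0,"ty":-9,"tz":50,"ax":0,"ay":0,"az":0},
    {"jaw":45,"tx":0,"ty":-9,"tz":50,"ax":0,"ay":0,"az":0},
    {"jaw":45,"tx":0,"ty":-9,"tz":50,"ax":0,"ay":0,"az":0},
    {"jaw":45,"tx":7,"ty":-9,"tz":50,"ax":0,"ay":0,"az":0},
    {"jaw":45,"tx":0,"ty":-6,"tz":40,"ax":0,"ay":0,"az":0},
    {"jaw":45,"tx":0,"ty":0,"tz":0,"ax":0,"ay":0,"az":0},
    {"jaw":45,"tx":0,"ty":0,"tz":0,"ax":0,"ay":0,"az":0}
  ]
}}

```text
time_s: 43.18
ee_pos: [0.582, -0.316, 0.3289]
tool_rot: [0.577, 0.408, 0.578, -0.408]
contact_force: [0.0, 0.4, -0.2]
grip_width: 0.0449
```

```bash
python3 - <<'E'
from h import *
s,p,R=pose();print(s["time_s"],p,R[:,2],s["grip_width"],s["contact_force"])
m,im,d=snap("wrist","w20.png")
for o in sinks(m,im,d,.09,tol=.005,amin=200):
    print(o); b=o[2]
    if abs(b[0][1]+316)<25: print(plan(b[0][0]/1e3,b[0][1]/1e3,.233,np.radians(b[2]-90)))
m,im,d=snap("top","t20.png"); P=dpts(m,d)
k=np.zeros(d.shape,bool); k[175:215,225:385]=1
k&=(P[...,2]>.094)&(P[...,2]<.106); W=P[k][:,:2]*1000; print("panel",len(W),cv2.minAreaRect(W.astype(np.float32)))
k=np.zeros(d.shape,bool); k[90:200,220:385]=1; k&=(P[...,2]>.110)&(P[...,2]<.122); W=P[k][:,:2]*1000; print("case",len(W),cv2.minAreaRect(W.astype(np.float32)))
E
```

```text
43.175 [ 0.58199616 -0.31601131  0.32889141] [ 0.3343749  -0.94243783 -0.00208913] 0.04485147328525289 [ 0.0031125   0.39208995 -0.15064792]
(array([65., 42.]), np.int32(1057), ((643.0757446289062, -167.01907348632812), (8.748353004455566, 48.37651824951172), 89.64702606201172))
(array([279., 218.]), np.int32(1484), ((585.3943481445312, -317.2109069824219), (48.62297439575195, 13.677081108093262), 19.27333641052246))
(array([96.4,  2.7,  2.8]), array([ 0.3, -0.1,  0. ]), array([96.4,  2.6,  2.6]))
panel 751 ((619.0872192382812, 9.647857666015625), (14.920985221862793, 347.0300598144531), 1.2992933988571167)
case 12550 ((739.1591186523438, 10.056381225585938), (230.7961883544922, 350.60302734375), 1.551872968673706)
```

View pics/w20.png

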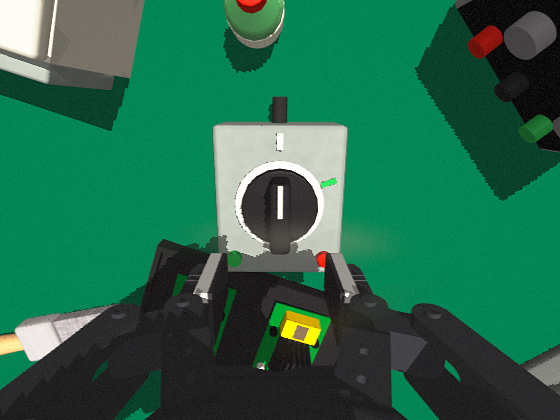

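View pics/t20.png

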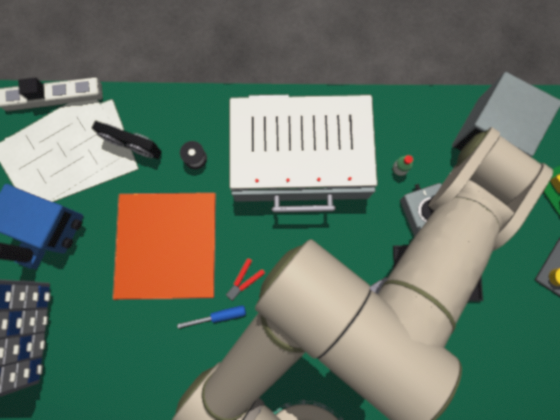

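>>> {"api": "send_rows", "payload": {
  "targets": [
    {"jaw":45,"tx":25,"ty":1.5,"tz":2.2,"ax":0.3,"ay":0,"az":0},
    {"jaw":40,"tx":35,"ty":0,"tz":0,"ax":0,"ay":0,"az":0},
    {"jaw":36,"tx":26,"ty":0,"tz":0,"ax":0,"ay":0,"az":0},
    {"jaw":32,"tx":10,"ty":0,"tz":0,"ax":0,"ay":0,"az":0},
    {"jaw":26,"tx":0,"ty":0,"tz":0,"ax":0,"ay":0,"az":0},
    {"jaw":20,"tx":0,"ty":0,"tz":0,"ax":0,"ay":0,"az":0},
    {"jaw":15,"tx":0,"ty":0,"tz":0,"ax":0,"ay":0,"az":0},
    {"jaw":10,"tx":0,"ty":0,"tz":0,"ax":0,"ay":0,"az":0},
    {"jaw":8,"tx":0,"ty":0,"tz":0,"ax":0,"ay":0,"az":0}
  ],
  "force": 45
}}

```text
time_s: 44.4
ee_pos: [0.5844, -0.3174, 0.2359]
tool_rot: [0.577, 0.41, 0.576, -0.409]
contact_force: [-0.9, 4.4, 9.0]
grip_width: 0.013
```

```bash
python3 - <<'E'
from h import *
s,p,R=pose();print(s["time_s"],p,R[:,2],s["grip_width"],s["contact_force"],s["moment"],s["joint_positions"])
m,im,d=snap("wrist","w21.png")
E
```

```text
44.4 [ 0.58441693 -0.31743969  0.23585224] [ 3.29910979e-01 -9.44011908e-01  5.13130441e-04] 0.01300735449269232 [-0.9406235   4.42880054  9.03222503] [0.6595802  0.33882976 0.05341646] [-6.73443753e-01  7.75479357e-01  1.21319957e+00  7.25686541e-04
  1.15189106e+00  5.60848129e-01]
```

View pics/w21.png

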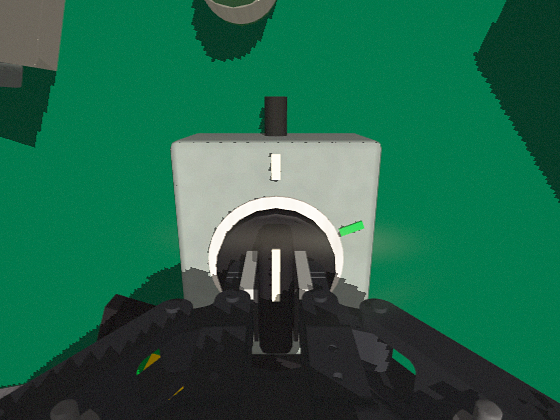

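>>> {"api": "send_rows", "payload": {
  "targets": [
    {"jaw":8,"tx":0,"ty":0,"tz":0,"ax":3,"ay":0,"az":0},
    {"jaw":8,"tx":0,"ty":0,"tz":0,"ax":6,"ay":0,"az":0},
    {"jaw":8,"tx":0,"ty":0,"tz":0,"ax":6,"ay":0,"az":0},
    {"jaw":8,"tx":0,"ty":0,"tz":0,"ax":6,"ay":0,"az":0},
    {"jaw":8,"tx":0,"ty":0,"tz":0,"ax":6,"ay":0,"az":0},
    {"jaw":8,"tx":0,"ty":0,"tz":0,"ax":6,"ay":0,"az":0},
    {"jaw":8,"tx":0,"ty":0,"tz":0,"ax":6,"ay":0,"az":0},
    {"jaw":8,"tx":0,"ty":0,"tz":0,"ax":6,"ay":0,"az":0},
    {"jaw":8,"tx":0,"ty":0,"tz":0,"ax":6,"ay":0,"az":0},
    {"jaw":8,"tx":0,"ty":0,"tz":0,"ax":6,"ay":0,"az":0},
    {"jaw":8,"tx":0,"ty":0,"tz":0,"ax":6,"ay":0,"az":0}
  ]
}}

```text
time_s: 45.82
ee_pos: [0.5841, -0.3184, 0.2358]
tool_rot: [-0.278, -0.651, -0.276, 0.651]
contact_force: [-4.1, -2.6, 7.6]
grip_width: 0.0135
```

```bash
python3 - <<'E'
from h import *
s,p,R=pose();print(s["time_s"],p,R[:,2],np.degrees(np.arctan2(R[1,2],R[0,2])),s["grip_width"],s["contact_force"],s["moment"])
m,im,d=snap("wrist","w22.png")
E
```

```text
45.825 [ 0.58409444 -0.31841876  0.23584772] [-0.69389533 -0.7200749   0.0011879 ] -133.93929333915557 0.013472240678058953 [-4.09901446 -2.56712914  7.58692328] [-0.35896327  0.66612663  0.21034282]
```

View pics/w22.png

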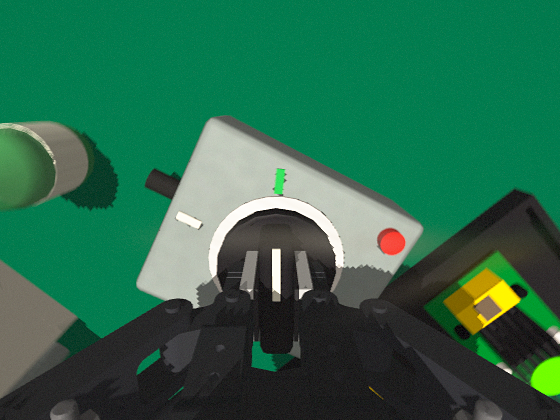

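>>> {"api": "send_rows", "payload": {
  "targets": [
    {"jaw":8,"tx":0,"ty":0,"tz":0,"ax":3.5,"ay":0,"az":0},
    {"jaw":8,"tx":0,"ty":0,"tz":0,"ax":2.5,"ay":0,"az":0},
    {"jaw":8,"tx":0,"ty":0,"tz":0,"ax":1,"ay":0,"az":0},
    {"jaw":8,"tx":0,"ty":0,"tz":0,"ax":0,"ay":0,"az":0},
    {"jaw":8,"tx":0,"ty":0,"tz":0,"ax":0,"ay":0,"az":0},
    {"jaw":8,"tx":0,"ty":0,"tz":0,"ax":0,"ay":0,"az":0}
  ]
}}

```text
time_s: 46.62
ee_pos: [0.584, -0.3185, 0.2359]
tool_rot: [-0.239, -0.666, -0.237, 0.666]
contact_force: [-4.4, -1.7, 6.5]
grip_width: 0.0135
```

```bash
python3 - <<'E'
from h import *
s,p,R=pose();print(s["time_s"],np.degrees(np.arctan2(R[1,2],R[0,2])),s["grip_width"],s["contact_force"],s["moment"])
m,im,d=snap("wrist","w23.png")
E
```

```text
46.625 -140.6854897416782 0.013517024732479455 [-4.41569294 -1.72684717  6.47726961] [-0.3442234   0.68157968  0.64370579]
```

View pics/w23.png

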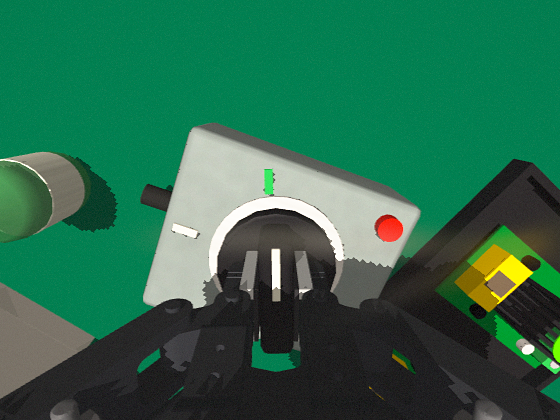

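>>> {"api": "send_rows", "payload": {
  "targets": [
    {"jaw":8,"tx":0,"ty":0,"tz":0,"ax":-4,"ay":0,"az":0},
    {"jaw":8,"tx":0,"ty":0,"tz":0,"ax":-7,"ay":0,"az":0},
    {"jaw":8,"tx":0,"ty":0,"tz":0,"ax":-7,"ay":0,"az":0},
    {"jaw":8,"tx":0,"ty":0,"tz":0,"ax":-7,"ay":0,"az":0},
    {"jaw":8,"tx":0,"ty":0,"tz":0,"ax":-7,"ay":0,"az":0},
    {"jaw":8,"tx":0,"ty":0,"tz":0,"ax":-7,"ay":0,"az":0},
    {"jaw":8,"tx":0,"ty":0,"tz":0,"ax":-7,"ay":0,"az":0},
    {"jaw":8,"tx":0,"ty":0,"tz":0,"ax":-7,"ay":0,"az":0},
    {"jaw":8,"tx":0,"ty":0,"tz":0,"ax":-7,"ay":0,"az":0},
    {"jaw":8,"tx":0,"ty":0,"tz":0,"ax":-6,"ay":0,"az":0},
    {"jaw":8,"tx":0,"ty":0,"tz":0,"ax":-2,"ay":0,"az":0}
  ]
}}

```text
time_s: 48.05
ee_pos: [0.5844, -0.3175, 0.2359]
tool_rot: [0.57, 0.419, 0.569, -0.419]
contact_force: [-2.2, 3.4, 8.8]
grip_width: 0.0131
```

>>> {"api": "send_rows", "payload": {
  "targets": [
    {"jaw":25,"tx":0,"ty":0,"tz":0,"ax":0,"ay":0,"az":0},
    {"jaw":45,"tx":0,"ty":0,"tz":0,"ax":0,"ay":0,"az":0},
    {"jaw":45,"tx":0,"ty":0,"tz":0,"ax":0,"ay":0,"az":0},
    {"jaw":45,"tx":-15,"ty":0,"tz":0,"ax":0,"ay":0,"az":0},
    {"jaw":45,"tx":-40,"ty":0,"tz":0,"ax":0,"ay":0,"az":0},
    {"jaw":45,"tx":-45,"ty":0,"tz":0,"ax":0,"ay":0,"az":0},
    {"jaw":45,"tx":0,"ty":0,"tz":0,"ax":0,"ay":0,"az":0}
  ]
}}

```text
time_s: 48.92
ee_pos: [0.5843, -0.3181, 0.3394]
tool_rot: [0.572, 0.419, 0.566, -0.42]
contact_force: [-0.3, -0.0, 0.0]
grip_width: 0.0447
```

```bash
python3 - <<'E'
from h import *
s,p,R=pose();print(s["time_s"],p,np.degrees(np.arctan2(R[1,2],R[0,2])),s["grip_width"],s["contact_force"],s["moment"])
m,im,d=snap("wrist","w24.png")
for o in sinks(m,im,d,.09,tol=.005,amin=200): print(o)
m,im,d=snap("top","t24.png"); P=dpts(m,d)
k=np.zeros(d.shape,bool); k[175:215,225:385]=1
k&=(P[...,2]>.094)&(P[...,2]<.106); W=P[k][:,:2]*1000; print("panel",len(W),cv2.minAreaRect(W.astype(np.float32)))
m,im,d=snap("scene","s24.png")
E
```

```text
48.925 [ 0.58428549 -0.31811927  0.33943785] -72.77498806647355 0.04466876561162181 [-0.28123626 -0.02850911  0.03839735] [-0.00967481  0.03422606 -0.06196895]
(array([63., 50.]), np.int32(1173), ((648.6719970703125, -166.9987335205078), (8.979147911071777, 58.79673767089844), 88.64579772949219))
(array([540.,  31.]), np.int32(1044), ((743.1971435546875, -437.02294921875), (54.27594757080078, 8.64657211303711), 59.495208740234375))
(array([272., 217.]), np.int32(1336), ((585.3285522460938, -317.335693359375), (49.469051361083984, 13.728264808654785), 19.496368408203125))
panel 752 ((619.5070190429688, 9.11077880859375), (14.552915573120117, 347.046142578125), 1.5454986095428467)
```

View pics/w24.png

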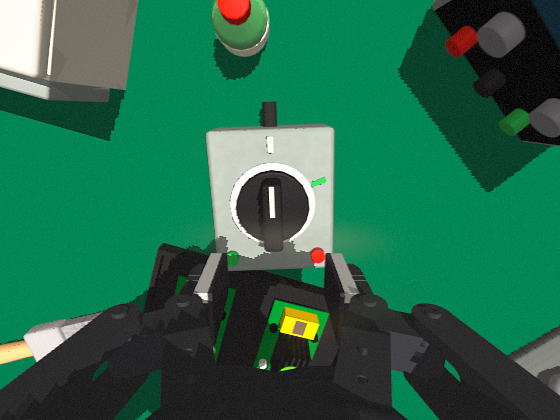

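View pics/s24.png

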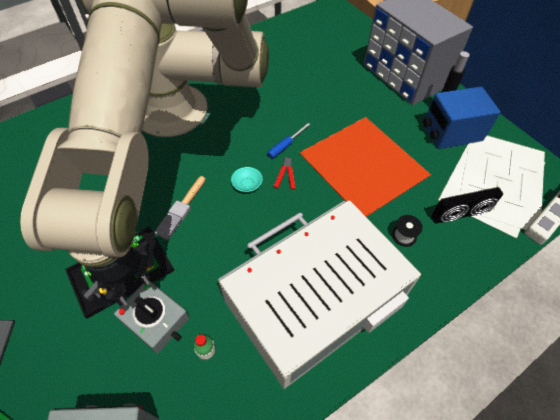

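>>> {"api": "send_rows", "payload": {
  "targets": [
    {"jaw":45,"tx":0,"ty":-30,"tz":-15,"ax":0,"ay":0,"az":0},
    {"jaw":45,"tx":0,"ty":-45,"tz":-15,"ax":0,"ay":0,"az":0},
    {"jaw":45,"tx":0,"ty":-45,"tz":-15,"ax":0,"ay":0,"az":0},
    {"jaw":45,"tx":0,"ty":-30,"tz":0,"ax":0,"ay":0,"az":0},
    {"jaw":45,"tx":0,"ty":0,"tz":0,"ax":0,"ay":0,"az":0},
    {"jaw":45,"tx":0,"ty":0,"tz":0,"ax":0,"ay":0,"az":0}
  ]
}}

```text
time_s: 49.82
ee_pos: [0.4279, -0.3194, 0.3338]
tool_rot: [0.569, 0.42, 0.569, -0.419]
contact_force: [1.1, -0.5, 0.5]
grip_width: 0.045
```

```bash
python3 - <<'E'
from h import *
s,p,R=pose();print(s["time_s"],p,s["contact_force"])
m,im,d=snap("wrist","w25.png")
for o in sinks(m,im,d,.055): print(o)
E
```

```text
49.825 [ 0.42792498 -0.31941422  0.33384434] [ 1.10508858 -0.45243146  0.5335612 ]
(array([341.,  41.]), np.int32(10464), ((550.4332275390625, -327.51873779296875), (51.51986312866211, 95.65982055664062), 17.30034065246582))
(array([231., 193.]), np.int32(2039), ((427.33349609375, -284.1113586425781), (44.694183349609375, 27.895771026611328), 1.636520504951477))
(array([352., 226.]), np.int32(1964), ((429.38739013671875, -381.56768798828125), (44.80946731567383, 29.447891235351562), 1.3055822849273682))
```

View pics/w25.png

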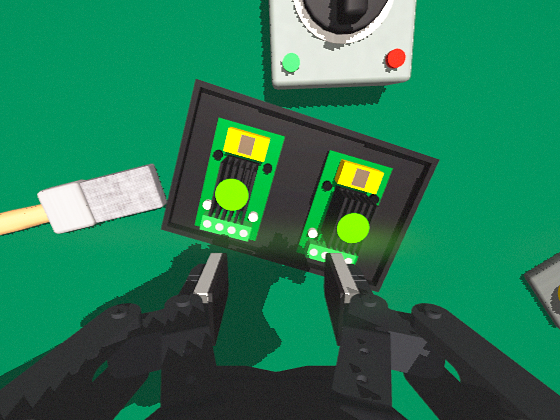

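Both finished modules lie flat in the tray, the switch is at rest, the drawer is shut and the gripper touches nothing. Handing in.

```bash
python3 -c "
from station import manip
print(manip.sign_off())"
```

```text
the job is handed in; nothing more can be done
None
```

I finished the job and handed it in at about 50 s of the 210 s; sign-off gave no verdict.

- **Modules:** I moved two finished modules from the drawer to the black tray. The three untested modules went into bays 2, 3 and 4; bay 1 stays empty, as only three were present. All were gripped at 25 N.
- **Drawer:** I pushed it in by the handle to its stop. The push force rose to about 48 N on the fingers at the end, below the 120 N wrist limit.
- **Switch:** I turned it about 70° clockwise to its stop, where the moment jumped to 0.64 Nm against a 0.17 Nm spring. I held it there for 0.4 s, then carried it back in the grip to about 2° from rest before letting go.

**Last checks:**
- **Tray:** both modules were flat, at (0.427, -0.284) and (0.429, -0.382).
- **Bays:** seen before closing, each untested module was centred to within about 1 mm.
- **Drawer:** the panel sits 120 mm from the case centre, against about 121 mm when fully home.
- **Switch:** the bar was back at 19.5°, the same as at the start.
- **Gripper:** it was clear of everything.

**Limits and disagreements:** the top and wrist cameras disagreed by 2–4 mm in places; I relied mainly on the wrist view for placing. I could not look at the modules inside the closed drawer.

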